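# Change the filter cassettes in the pantry's water-filter unit

### The arm

A 6-joint arm with a two-finger parallel gripper is mounted at the origin on the work surface. World frame = base frame: x ahead of the robot, y to its left, z up, the work surface at z = 0. Lengths are in mm, angles in rad, forces in N, time in s.
With the tool pointing down it reaches from about 350 to 850 mm from the base axis. Payload 8.1 kg.
Tool frame: the origin (TCP) lies at the very end of the fingers, on their centre line; the grasp point (between the pads) lies 19 mm behind it (grip_depth is the distance from the TCP to the grasp point, in mm); z points along the fingers, y is the line along which they close (so a half turn about z gives the same grasp; the last joint's range is limited). The gripper opens to 93 mm and grips with 3 to 60 N. Pads are 15 mm wide; open, the fingers measure 128 mm over their backs; the gripper's body (75 mm by 188 mm) begins 65 mm behind the grasp point.
Start: joints at [-1.273, 0.13, 1.488, -0, 1.523, -0.085], TCP at [224.132, -556.57, 218.635] pointing down, gripper open.
Joint ranges: [-2.96, 2.96], [-0.89, 2.26], [0.02, 2.5], [-1.34, 4.48], [0, 2.73], [-2.66, 2.66]. Speed limits (rad/s): [2.39, 2.39, 2.79, 3.14, 3.14, 3.14].

### API

Orientations are given as a unit quaternion [w, x, y, z].
In Python, from plant import * gives the robot as it stands.
- The arm moves only by the shell command python3 -m handwheel 'ROWS' [OPENING] [FORCE]. ROWS is text: rows parted by semicolons, each of 6 numbers parted by spaces: the shift along the tool's x, y, z in m, then the turn, a rotation vector about the tool's x, y, z in degrees. In form: tx ty tz wx wy wz; .... A call has 1 to 12 rows; each row is the pose to reach, as a shift and turn from the pose commanded when the call began, along the tool's axes at that moment; what a row does not reach only later rows make up. A row lasts 1/8 s, in which the tool goes at most 62.5 mm and 10.7 degrees, less where a joint would pass 70% of its speed; a pose out of reach is approached as far as the arm can. A call with a gripper value outside its range is refused whole. OPENING is the opening, from 0 (shut) to 1 (fully open), set as the call begins (- or left out, the last holds). The fingers move at their own pace and stop on an object; FORCE is the grip in N (left out, the last holds). Time passes only in rows, so rows that repeat a pose let the fingers close. It gives the time, the measured TCP pose, the force, the opening and the grip force at its end, in the units of the state.
- read_state(): the state, without advancing time (a new reading comes with each control period).
- capture(name): name is "scene" or "top"; returns a dict with "image" (420x560x3 uint8, red, green, blue), "vertical_fov" (degrees; the focal length in pixels is half the picture's height over the tangent of half this angle, whatever the lens; pixels are square), "cx", "cy" (the principal point, pixels), "position" and "rotation" of the camera in the world. Camera axes: x right, y down, z forward; pixel columns grow to the right and rows downward; lengths in mm; the calibration is good to about 2 mm. A picture is of the moment at which its call begins. There is no depth.
- sign_off(): hands the job in; it is judged then, once.
The state is a dict: "time_s": time; "qpos": joint angles; "joint_vel": joint speeds; "effort": joint torques, N m; "ee_pos": TCP position; "eef_rot": TCP orientation; "ft_force": force on the tool from outside, world axes, zero at the start; "ft_torque": the same for the moment, N m; "opening": finger opening in mm; "gripper_force": force on a finger pad.
Only numpy, scipy, OpenCV 4.12 (cv2) and the standard library are available. Lean on these libraries where they do the work, as an engineer would, in place of code of your own. Each camera call takes 0.05 s, during which the arm holds its last target. There are 200 camera calls.

### The job

Change the cassettes in the water-filter unit: with the key held in the gripper (never the fingers on the fastener) turn the slotted fastener its full quarter turn to unlock, slide the hatch fully open, lay every brown used cassette flat on the floor of the wooden waste tray and put every new white-and-blue cassette that is there flat, fin up, into a bay of its own. Then slide the hatch fully shut, lock the fastener again with the key, and after that press the green reset knob down and turn it clockwise to its stop and let it spring up. Finish with the key standing home in its dock, and do not disturb the crockery and tins.

Things in the scene. Friction and masses are not known exactly. Their poses are not given: they have to be found in the camera images.
- unit: Fixed white water-filter unit, 182 mm deep (x) x 334 wide (y); origin at the centre of its underside, x away from its front, y left. Front rail 50 mm high. Left half behind it: 3 bays side by side under the hatch, centres at x 30, y 29.5 / 83.5 / 137.5 mm; each 112 (x) x 49 mm (y), floor 12 mm up, dividers to 34, outer walls to 64 mm. Right half: deck 60 mm high.
- hatch (a joint): Slide of the blue hatch in m: 0 shut (over the three bays), 0.165 fully open. It opens towards the unit's -y (its right), drags with about 1.5 N and stays where it is left. The steel catch on its front edge is held by the red tab of the fastener until that is turned.
- hatch_handle (a point): Top centre of the hatch's upright black grip: 60 mm long along the unit's x, 12 mm thick along y, 34 mm tall, standing on the hatch plate (its top face 73 mm above the table). Moves with the hatch, which uncovers the bays as it slides over the deck.
- lock (a joint): Angle of the slotted fastener on the unit's front rail in rad: 0 locked (its red tab points to the unit's +y and blocks the hatch's catch), 1.571 unlocked (tab points to the unit's front, -x); grows counter-clockwise seen from above; stops at both ends, needs 0.12 N m, stays where left. It locks only with the hatch within 3 mm of shut.
- lock_head: The fastener's brass head, 44 mm across, with its red tab (28 mm wide, reaching 36 mm from the axis); turns with it. Origin at the table's height on the turning axis; its y axis runs along slot and tab.
- lock_slot (a point): Centre of the floor of the slot across the brass head, on the turning axis, 70 mm above the table. The slot is 6.5 mm wide, 10 mm deep, 36 mm long and open at the ends; it runs along this point's y axis.
- key: Flat slot key, stands upright in the dock: orange handle 40 mm (x) x 14 mm (y) x 70 mm (z, upright), below it a steel blade 26 mm (x) x 4 mm (y) reaching 22 mm down. Origin at the centre of the handle's underside (the shoulder), z up along the handle; so the blade tip is at z = -22 mm. About 90 g.
- dock_hole0 (a point): Key dock: a fixed wooden block 64 x 50 x 36 mm high; this point is the centre of the pocket in its top, 36 mm above the table. The pocket is 34 mm along this point's x axis, 10 mm along y and 30 mm deep and takes the key's blade; the key's shoulders stand on the block's top. With the key home the key's origin is here.
- reset_push (a joint): How far the sprung reset knob is pressed down, m: 0 up, 0.008 fully down. It takes 3 N to start and 7 N to hold fully down; springs up when let go.
- reset_turn (a joint): Angle of the reset knob, rad: 0 not reset, 1.4 fully turned (stop); grows clockwise seen from above. A yellow tooth under it hits a fixed gate unless the knob is pressed at least 6.5 mm down; past 0.7 rad the tooth is clear of the gate. Light friction, 0.03 N m.
- reset_grip (a point): Top centre of the knob's green grip bar: 36 mm long along this point's x axis, 12 mm thick along its y axis, 22 mm tall, standing on a black cap 40 mm across (the cap's top is 22 mm below this point). Turns and sinks with the knob.
- tray: Open wooden waste tray for used cassettes, 170 mm (x) x 140 mm (y) x 40 mm high outside, walls and floor 5 mm, fixed; origin at the centre of its underside. Two cassettes fit side by side along its x.
- used0: Used brown filter cassette, may be absent; starts in the bay at unit y 29.5 mm, long side along the unit's x. Body 100 (x) x 40 (y) x 24 mm high, with an upright grip fin on top at its middle: 10 mm thick (x), 30 mm long (y), 28 mm tall (total height 52 mm). Origin at the centre of its underside. About 120 g.
- used1: Used brown filter cassette, may be absent; starts in the bay at unit y 83.5 mm, long side along the unit's x. Body 100 (x) x 40 (y) x 24 mm high, with an upright grip fin on top at its middle: 10 mm thick (x), 30 mm long (y), 28 mm tall (total height 52 mm). Origin at the centre of its underside. About 120 g.
- used2: Used brown filter cassette, may be absent; starts in the bay at unit y 137.5 mm, long side along the unit's x. Body 100 (x) x 40 (y) x 24 mm high, with an upright grip fin on top at its middle: 10 mm thick (x), 30 mm long (y), 28 mm tall (total height 52 mm). Origin at the centre of its underside. About 120 g.
- new0: New white-and-blue filter cassette, may be absent; starts on the table to the robot's right. Same shape and size as the used ones (100 x 40 x 24 mm, fin 10 mm thick along x, 30 mm along y, top 52 mm up), origin at the centre of its underside; either way round fits a bay. 80 to 160 g.
- new1: New white-and-blue filter cassette, may be absent; starts on the table to the robot's right. Same shape and size as the used ones (100 x 40 x 24 mm, fin 10 mm thick along x, 30 mm along y, top 52 mm up), origin at the centre of its underside; either way round fits a bay. 80 to 160 g.
- new2: New white-and-blue filter cassette, may be absent; starts on the table to the robot's right. Same shape and size as the used ones (100 x 40 x 24 mm, fin 10 mm thick along x, 30 mm along y, top 52 mm up), origin at the centre of its underside; either way round fits a bay. 80 to 160 g.
- cup: Bystander: small white tea cup, 68 mm across, 55 mm high; origin at the centre of its underside. Leave alone.
- tumbler: Bystander: glass tumbler, 64 mm across, 85 mm high; origin at the centre of its underside. Leave alone.
- canister: Bystander: blue tea canister, 72 mm across, 100 mm high; origin at the centre of its underside. Leave alone.
- jar: Bystander: clear jar with blue cap, 80 mm across, 120 mm high; origin at the centre of its underside. Leave alone.
- mug: Bystander: white mug, 80 mm across, 90 mm high; origin at the centre of its underside. Leave alone.
- biscuit_tin: Bystander: red biscuit tin, 80 x 170 x 50 mm high; origin at the centre of its underside. Leave alone.
Mind the look-alikes: they are no part of the job. Of the things that look like the key, the largest one is meant.

How it is judged (in metres and radians):
On the way, in this order (a step that is already met when the one before it is completed fails the run):
1. the fastener is turned to unlocked by the key while the hatch is shut (value of joint lock above 1.35 rad and contact force between key and lock_head above 0.2 N and value of joint hatch below 0.01 m), for 0.05 s.
2. the hatch is slid fully open (value of joint hatch above 0.15 m), for 0.2 s.
3. with the hatch open, every used cassette lies in the waste tray and every new one flat in a bay (value of joint hatch above 0.14 m and x of new0 in the frame of unit between 0.018 and 0.042 m and y of new0 in the frame of unit between 0.02 and 0.147 m and z of new0 in the frame of unit between 0.005 and 0.018 m and angle between each of new0, new1, new2's own z axis and vertical below 0.1 rad and x of new1 in the frame of unit between 0.018 and 0.042 m and y of new1 in the frame of unit between 0.02 and 0.147 m and z of new1 in the frame of unit between 0.005 and 0.018 m and x of new2 in the frame of unit between 0.018 and 0.042 m and y of new2 in the frame of unit between 0.02 and 0.147 m and z of new2 in the frame of unit between 0.005 and 0.018 m and x of used0 in the frame of tray between -0.08 and 0.08 m and y of used0 in the frame of tray between -0.065 and 0.065 m and z of used0 in the frame of tray between 0 and 0.015 m and angle between each of used0, used1, used2's own z axis and vertical below 0.15 rad and x of used1 in the frame of tray between -0.08 and 0.08 m and y of used1 in the frame of tray between -0.065 and 0.065 m and z of used1 in the frame of tray between 0 and 0.015 m and x of used2 in the frame of tray between -0.08 and 0.08 m and y of used2 in the frame of tray between -0.065 and 0.065 m and z of used2 in the frame of tray between 0 and 0.015 m), for 0.2 s.
4. the hatch is slid shut with the fastener still unlocked (value of joint hatch below 0.005 m and value of joint lock above 1 rad), for 0.2 s.
5. the fastener is locked again by the key (value of joint lock below 0.2 rad and contact force between key and lock_head above 0.2 N and value of joint hatch below 0.006 m), for 0.05 s.
6. the reset knob is pressed down (value of joint reset_push above 0.005 m and value of joint reset_turn below 0.7 rad), for 0.05 s.
7. the reset knob is turned to its stop (value of joint reset_turn above 1.25 rad), for 0.05 s.
At the end, for the whole second after the job is handed in: Each new cassette flat on a bay floor, each used one flat on the tray floor; hatch within 6 mm of shut; fastener within 0.2 rad of locked; reset knob past 1.25 rad and sprung up (2 mm); key upright in its dock (within 8 mm and 0.1 rad); all at rest (x of new0 in the frame of unit between 0.018 and 0.042 m and y of new0 in the frame of unit between 0.02 and 0.147 m and z of new0 in the frame of unit between 0.005 and 0.018 m and angle between each of new0, new1, new2, key's own z axis and vertical below 0.1 rad and x of new1 in the frame of unit between 0.018 and 0.042 m and y of new1 in the frame of unit between 0.02 and 0.147 m and z of new1 in the frame of unit between 0.005 and 0.018 m and x of new2 in the frame of unit between 0.018 and 0.042 m and y of new2 in the frame of unit between 0.02 and 0.147 m and z of new2 in the frame of unit between 0.005 and 0.018 m and x of used0 in the frame of tray between -0.08 and 0.08 m and y of used0 in the frame of tray between -0.065 and 0.065 m and z of used0 in the frame of tray between 0 and 0.015 m and angle between each of used0, used1, used2's own z axis and vertical below 0.15 rad and x of used1 in the frame of tray between -0.08 and 0.08 m and y of used1 in the frame of tray between -0.065 and 0.065 m and z of used1 in the frame of tray between 0 and 0.015 m and x of used2 in the frame of tray between -0.08 and 0.08 m and y of used2 in the frame of tray between -0.065 and 0.065 m and z of used2 in the frame of tray between 0 and 0.015 m and distance between key and dock_hole0 below 0.008 m and linear speed of each of used0, used1, used2, new0, new1, new2, key below 0.02 m/s and value of joint hatch below 0.006 m and value of joint lock below 0.2 rad and value of joint reset_turn above 1.25 rad and value of joint reset_push below 0.002 m); the robot touches nothing.
It fails at once if the fingers turn or touch the fastener itself (contact force between the fingers and lock_head above 1 N).
It fails at once if a bystander is moved by more than 5 cm or tipped (distance of any of cup, tumbler, canister, jar, mug, biscuit_tin from where it was at the start of the episode above 0.05 m or angle between any of cup, tumbler, canister, jar, mug, biscuit_tin's own z axis and vertical above 0.5 rad).
Of used0, used1, used2 only 1 to 2 are there at a start; the rules pass over those that are not, and their reading is None.
Of new0, new1, new2 only 1 to 3 are there at a start; the rules pass over those that are not, and their reading is None.
At some moment in a run one of new0, new1, new2 may be knocked a few centimetres aside while the robot is not near it.
It also fails if it takes over 210 s, if anything falls off the work surface, if the arm or the gripper's body presses on something with over 40 N, if the wrist force passes 120 N, or if a joint passes its speed limit or range.

## Working session

There is one attempt and no reset: what is moved stays moved. The work goes in short steps, Python scripts to look and compute and a shell command to move; the robot and the scene stay as the last step left them, time stands still between calls to the robot, and variables do not carry over. Pictures are saved under pics/ and viewed, at most 14 in all, crops included, and the job is handed in when it is done.

```bash
ls; mkdir -p pics
cat > h.py <<'E'
import numpy as np, cv2
from plant import *
from scipy.spatial.transform import Rotation as R
def cam(n):
    c=capture(n); return c
def save(c,f): cv2.imwrite(f,cv2.cvtColor(c["image"],cv2.COLOR_RGB2BGR))
def f_(c): return c["image"].shape[0]/2/np.tan(np.radians(c["vertical_fov"])/2)
def px(c,u,v,z):
    d=np.array(c["rotation"]).reshape(3,3)@np.array([(u-c["cx"])/f_(c),(v-c["cy"])/f_(c),1])
    p=np.array(c["position"]); return p+d*(z-p[2])/d[2]
def proj(c,P):
    q=np.array(c["rotation"]).reshape(3,3).T@(np.array(P)-np.array(c["position"]))
    return f_(c)*q[0]/q[2]+c["cx"],f_(c)*q[1]/q[2]+c["cy"]
E
python3 - <<'E'
from h import *
for n in("scene","top"):
    c=cam(n); save(c,f"pics/{n}0.png"); print(n,c["position"],c["rotation"],c["vertical_fov"],c["cx"],c["cy"])
s=read_state();print(s)
E
```

```text
pics
scene [1195.20213535  455.67718728 1082.9903989 ] [-0.136537    0.42753605  0.84515509 -0.29031611] 44.71408942660367 273.8051285438483 213.67689528485968
top [ 358.58813709  -12.07045344 1187.07793054] [ 0.05930044 -0.70378912  0.70451191 -0.06947877] 53.24104928120477 285.52324775067274 205.6263060758323
{'time_s': 0.1, 'qpos': array([-1.27335939e+00,  1.31092884e-01,  1.48918556e+00,  5.26479115e-05,
        1.52299736e+00, -8.53969854e-02]), 'joint_vel': array([-0.00032679, -0.00254218, -0.00270701,  0.0007241 , -0.0004618 ,
        0.00061008]), 'effort': array([ 8.72255659e-04, -5.61337531e+01, -4.93096519e+01,  7.70957675e-02,
        2.89961306e-02, -3.65018548e-05]), 'ee_pos': array([ 224.01852368, -556.0508857 ,  217.67968562]), 'eef_rot': array([-8.39634084e-04,  9.81735539e-01,  1.90248844e-01, -6.29117348e-05]), 'ft_force': array([ 0.60038627, -0.31865944, -0.26346406]), 'ft_torque': array([-0.02607015, -0.0383357 , -0.04442334]), 'gripper_force': 0.0, 'opening': 92.9838309044966}
```

```bash
python3 - <<'E'
s=open('h.py').read()
s=s.replace('np.array(c["rotation"]).reshape(3,3)','R.from_quat(np.roll(c["rotation"],-1)).as_matrix()')
open('h.py','w').write(s)
E
python3 -c "
from h import *
c=cam('top');print(proj(c,[224,-556,217]))"
```

```text
(np.float64(522.5988394121193), np.float64(343.50576414008987))
```

View pics/top0.png

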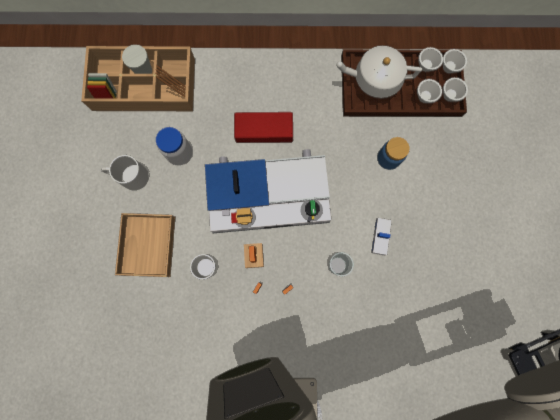

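View pics/scene0.png

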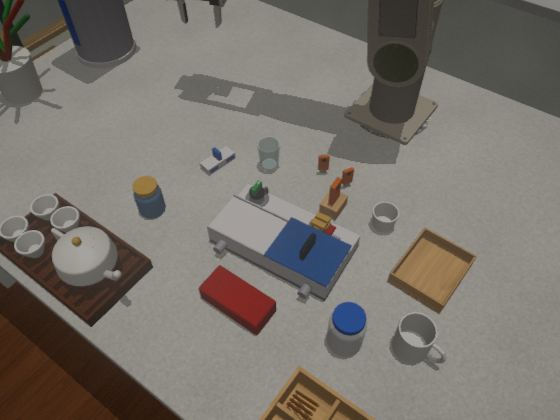

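The top view shows the unit at (268,195), the hatch grip at (236,182), the fastener at (244,216), the knob at (312,209), the tray at (145,245) and one new cassette at (383,237). Three things could be the key: (252,254) standing in the wooden dock, (258,287) and (288,289), which are small orange lookalikes on the table. I choose the largest, in the dock at (252,254), and check it in a crop.

Run:
```python
from h import *
im=cv2.imread('pics/top0.png')[150:300,195:395]
cv2.imwrite('pics/crop1.png',cv2.resize(im,None,fx=4,fy=4,interpolation=cv2.INTER_CUBIC))
im=cv2.imread('pics/scene0.png')[145:295,200:400]
cv2.imwrite('pics/crop2.png',cv2.resize(im,None,fx=4,fy=4,interpolation=cv2.INTER_CUBIC))
```

```text
(no output)
```

View pics/crop1.png

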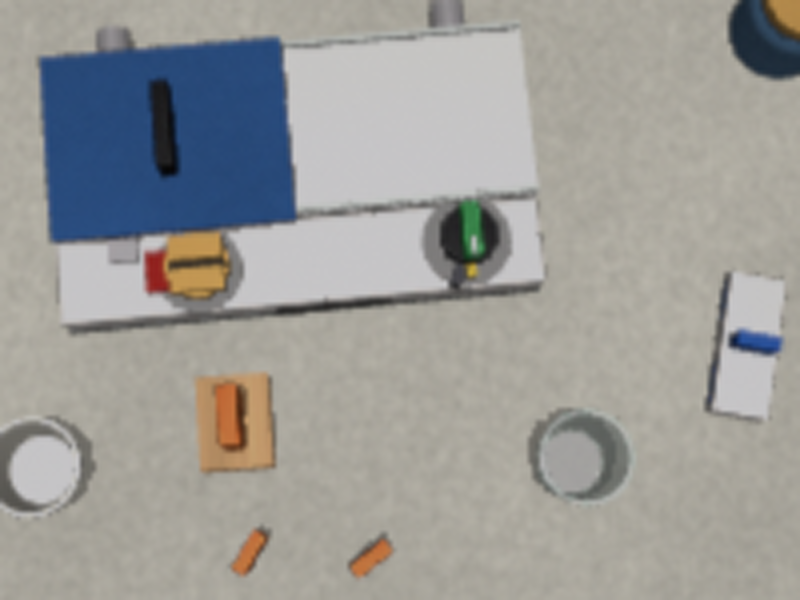

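View pics/crop2.png

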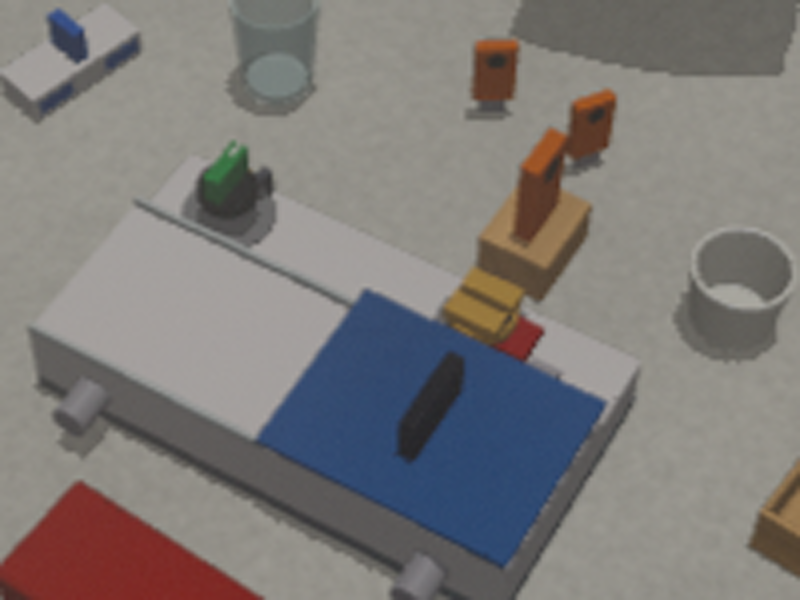

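The crops confirm it: the key stands in the dock at crop (228,415), with its handle roughly along world x and two smaller copies below it. The slot runs along crop (168,265)–(228,261), and the knob bar's top centre is near (471,228).

Run:
```python
from h import *
t=cam("top"); s=cam("scene"); save(t,'pics/t.png'); save(s,'pics/s.png')
T=lambda x,y,z:px(t,195+(x+.5)/4-.5,150+(y+.5)/4-.5,z)
S=lambda x,y,z:px(s,200+(x+.5)/4-.5,145+(y+.5)/4-.5,z)
def tri(a,b):
    p=np.array(t["position"]);q=np.array(s["position"])
    d=T(*a,0)-p; e=S(*b,0)-q; d/=np.linalg.norm(d); e/=np.linalg.norm(e)
    k=np.linalg.lstsq(np.c_[d,-e],q-p,rcond=None)[0]; A=p+k[0]*d;B=q+k[1]*e
    return ((A+B)/2).round(1),np.linalg.norm(A-B).round(1)
ang=lambda a,b:np.degrees(np.arctan2(*(b-a)[1::-1])).round(1)
pr=lambda n,v:print(n,np.round(v,1))
D=[T(x,y,36) for x,y in[(197,377),(270,373),(274,468),(202,470)]]
pr("dock T",np.mean(D,0)); print(ang(D[3],D[0]),ang(D[2],D[1]),ang(D[1],D[0]),ang(D[2],D[3]),np.linalg.norm(D[0]-D[1]),np.linalg.norm(D[1]-D[2]))
pr("slot T80",[T(168,265,80),T(228,261,80)]);print(ang(T(228,261,80),T(168,265,80)))
pr("slot S80",[S(525,308,80),S(463,283,80)])
U=[T(40,57,73),T(277,38,73),T(296,216,73),T(51,241,73)]
pr("hatch T",U); pr("hatchS",[S(605,403,73),S(505,565,73),S(259,440,73),S(370,291,73)])
print("hatch ang",ang(U[1],U[0]),ang(U[2],U[3]),ang(U[3],U[0]),ang(U[2],U[1]))
F=[T(541,285,50),T(66,325,50)];pr("front",F);print(ang(*F),np.linalg.norm(F[0]-F[1]))
pr("rear deck r",[T(519,26,60),T(537,192,60)])
pr("handle",[T(159,82,107),T(167,174,107)])
print("knob",tri((470,203),(233,146)),tri((473,255),(211,187)))
C=[T(733,272,24),T(785,277,24),T(766,419,24),T(711,411,24)];pr("new",np.mean(C,0));print(C,ang(C[3],C[0]),ang(C[2],C[1]))
pr("fin",[T(732,338,52),T(779,343,52)])
hsv=cv2.cvtColor(t["image"],cv2.COLOR_RGB2HSV)
m=cv2.inRange(hsv,(3,170,120),(12,255,255)); n,l,st,ce=cv2.connectedComponentsWithStats(m)
print([(st[i][4],ce[i].round(1)) for i in range(1,n) if st[i][4]>15])
pr("keytop T106",[T(228,383,106),T(231,447,106)])
TR=[px(t,*q,40) for q in[(120,213),(171,214),(171,276),(117,275)]];pr("tray",np.mean(TR,0));pr("",TR)
```

```text
dock T [433.5  58.7  36. ]
4.0 2.9 93.1 91.5 50.09033633056904 64.68499177483706
slot T80 [[534.9 102.4  80. ]
 [537.6  62.4  80. ]]
93.9
slot S80 [[528.1 110.7  80. ]
 [534.4  69.4  80. ]]
hatch T [[680.6 193.6  73. ]
 [694.5  31.   73. ]
 [569.5  17.3  73. ]
 [552.4 182.   73. ]]
hatchS [[554.7 184.6  73. ]
 [681.  196.5  73. ]
 [696.   34.4  73. ]
 [568.6  23.7  73. ]]
hatch ang 94.9 96.0 5.2 6.3
front [[ 525.8 -150.4   50. ]
 [ 498.3  174.    50. ]]
94.8 325.5946429790633
rear deck r [[ 707.5 -137.7   60. ]
 [ 588.9 -147.9   60. ]]
handle [[653.7 107.8 107. ]
 [591.2 101.4 107. ]]
knob (array([564.3, -91.1, 129.9]), np.float64(11.6)) (array([ 548.8, -109.2,   59.2]), np.float64(13.8))
new [ 487.8 -298.2   24. ]
[array([ 538.80003988, -289.25230043,   24.        ]), array([ 535.23391721, -325.84102933,   24.        ]), array([ 435.70910702, -307.83110366,   24.        ]), array([ 441.28519161, -269.80479761,   24.        ])] -11.3 -10.3
fin [[ 488.9 -280.    52. ]
 [ 485.5 -312.    52. ]]
[(np.int32(69), array([251.5, 253.5])), (np.int32(16), array([257.1, 287.2])), (np.int32(22), array([287.4, 288.9]))]
keytop T106 [[453.8  59.6 106. ]
 [412.9  57.2 106. ]]
tray [463.5 354.9  40. ]
 [[549.3 428.   40. ]
 [546.5 287.6  40. ]
 [377.5 279.7  40. ]
 [380.5 424.3  40. ]]
```

```bash
cat > go.py <<'E'
import sys
from h import *
# usage: go.py x y z yaw  -> row (tool axes) from measured pose
x,y,z,w=map(float,sys.argv[1:5]); s=read_state()
r=R.from_quat(np.roll(s["eef_rot"],-1)); p=np.array(s["ee_pos"])
tx=r.as_matrix()[:,0]; yaw=np.degrees(np.arctan2(tx[1],tx[0]))
a=np.radians(w)/2; g=R.from_quat([np.cos(a),np.sin(a),0,0])
d=r.inv().apply(np.array([x,y,z])-p)/1000; v=(r.inv()*g).as_rotvec(degrees=True)
print("at",p.round(1),"yaw",yaw.round(2),"F",np.round(s["ft_force"],1),"open",round(s["opening"],1))
print(" ".join(f"{q:.4f}" for q in d)," ".join(f"{q:.2f}" for q in v))
E
python3 go.py 433.5 58.5 160 3.5
```

```text
at [ 224.1 -556.3  218.2] yaw 21.93 F [ 0.8  0.2 -0.9] open 93.2
0.4239 -0.4921 0.0586 -0.05 0.00 18.43
```

```bash
R="0.4239 -0.4921 0.0586 0 0 18.4"; python3 -m handwheel '0.4239 -0.4921 0.0586 0 0 18.4;0.4239 -0.4921 0.0586 0 0 18.4;0.4239 -0.4921 0.0586 0 0 18.4;0.4239 -0.4921 0.0586 0 0 18.4;0.4239 -0.4921 0.0586 0 0 18.4;0.4239 -0.4921 0.0586 0 0 18.4;0.4239 -0.4921 0.0586 0 0 18.4;0.4239 -0.4921 0.0586 0 0 18.4;0.4239 -0.4921 0.0586 0 0 18.4;0.4239 -0.4921 0.0586 0 0 18.4;0.4239 -0.4921 0.0586 0 0 18.4;0.4239 -0.4921 0.0586 0 0 18.4' 0.5; python3 go.py 433.5 58.5 60 3.5
python3 - <<'E'
from h import *
t=cam("top"); save(t,'pics/t1.png'); s=cam("scene"); save(s,'pics/s1.png')
a=t["image"][120:300,190:350];b=s["image"][90:270,240:400]
cv2.imwrite('pics/c1.png',cv2.cvtColor(cv2.resize(np.hstack([a,b]),None,fx=2.5,fy=2.5,interpolation=2),4))
E
```

```text
time_s: 1.75
ee_pos: [433.4, 59.9, 159.7]
eef_rot: [-0.0, 0.999, 0.033, -0.0]
ft_force: [0.3, -0.3, -0.3]
opening: 46.2
gripper_force: 0.0
at [433.4  59.9 159.7] yaw 3.74 F [ 0.3 -0.3 -0.3] open 46.2
0.0001 0.0014 0.0997 -0.01 0.05 0.24
```

View pics/c1.png

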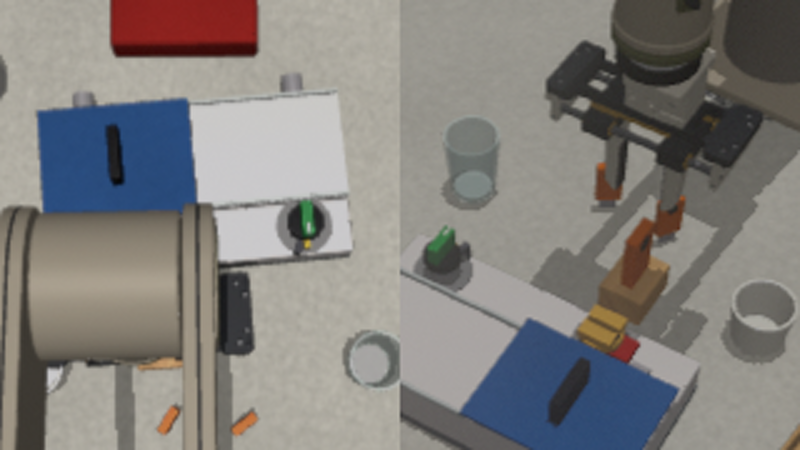

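The fingers at (640,160) straddle the key handle at (637,250) in the scene crop, so I descend and grip.

```bash
python3 -m handwheel '0 0.0014 0.05 0 0 0.2;0 0.0014 0.08 0 0 0.2;0 0.0014 0.1 0 0 0.2;0 0.0014 0.1 0 0 0.2;0 0.0014 0.1 0 0 0.2'; python3 -m handwheel '0 0 0 0 0 0;0 0 0 0 0 0;0 0 0 0 0 0;0 0 0 0 0 0;0 0 0 0 0 0;0 0 0 0 0 0' 0 50; python3 go.py 433.5 58.5 140 3.5
```

```text
time_s: 2.48
ee_pos: [434.3, 56.0, 61.1]
eef_rot: [0.0, 1.0, 0.028, 0.001]
ft_force: [0.5, -0.9, 0.2]
opening: 46.5
gripper_force: 0.0
time_s: 3.22
ee_pos: [433.6, 58.4, 60.1]
eef_rot: [-0.001, 1.0, 0.029, 0.0]
ft_force: [0.8, 7.7, -0.5]
opening: 13.5
gripper_force: 50.0
at [433.6  58.4  60.1] yaw 3.35 F [ 0.8  7.7 -0.5] open 13.5
-0.0000 -0.0004 -0.0799 -0.15 -0.01 -0.15
```

```bash
python3 -m handwheel '0 0 -0.04 0 0 0;0 0 -0.08 0 0 0;0 0 -0.1 0 0 0;0 0 -0.1 0 0 0;0 0 -0.1 0 0 0'; python3 go.py 536 83 165 95
```

```text
time_s: 3.85
ee_pos: [432.9, 56.9, 158.7]
eef_rot: [-0.0, 1.0, 0.029, -0.001]
ft_force: [-0.9, 0.3, -0.5]
opening: 14.0
gripper_force: 50.0
at [432.9  56.9 158.7] yaw 3.34 F [-0.9  0.3 -0.5] open 14.0
0.1044 -0.0201 -0.0065 -0.08 0.07 -91.66
```

Run:
```python
from h import *
for i in range(4):
    s=read_state();print(np.round(s["ee_pos"],2),s["time_s"],s["qpos"].round(3))
```

```text
[432.92  56.87 158.72] 3.85 [ 0.013 -0.291  1.997 -0.     1.438  1.526]
[432.92  56.87 158.72] 3.85 [ 0.013 -0.291  1.997 -0.     1.438  1.526]
[432.92  56.87 158.72] 3.85 [ 0.013 -0.291  1.997 -0.     1.438  1.526]
[432.92  56.87 158.72] 3.85 [ 0.013 -0.291  1.997 -0.     1.438  1.526]
```

```bash
python3 -m handwheel '0.1044 -0.02 -0.0065 0 0 -91.6;0.1044 -0.02 -0.0065 0 0 -91.6;0.1044 -0.02 -0.0065 0 0 -91.6;0.1044 -0.02 -0.0065 0 0 -91.6;0.1044 -0.02 -0.0065 0 0 -91.6;0.1044 -0.02 -0.0065 0 0 -91.6;0.1044 -0.02 -0.0065 0 0 -91.6;0.1044 -0.02 -0.0065 0 0 -91.6;0.1044 -0.02 -0.0065 0 0 -91.6;0.1044 -0.02 -0.0065 0 0 -91.6;0.1044 -0.02 -0.0065 0 0 -91.6';  python3 go.py 536 83 165 95
python3 - <<'E'
from h import *
t=cam("top"); save(t,'pics/t2.png'); s=cam("scene"); save(s,'pics/s2.png')
a=t["image"][160:280,200:300];b=s["image"][110:260,270:400]
b=cv2.resize(b,None,fx=4,fy=4,interpolation=2); a=cv2.resize(a,(280,336),interpolation=2)
o=np.zeros((600,800,3),np.uint8);o[:600,:520]=b;o[:336,520:]=a
cv2.imwrite('pics/c2.png',cv2.cvtColor(o,4))
print(read_state()["ee_pos"])
E
```

```text
time_s: 5.22
ee_pos: [536.1, 82.8, 165.4]
eef_rot: [-0.001, 0.677, 0.736, -0.001]
ft_force: [0.6, 0.5, -1.9]
opening: 13.7
gripper_force: 50.0
at [536.1  82.8 165.4] yaw 94.8 F [ 0.6  0.5 -1.9] open 13.7
0.0002 -0.0001 0.0004 -0.10 -0.00 -0.20
[536.40843795  82.87029253 165.98090339]
```

View pics/c2.png

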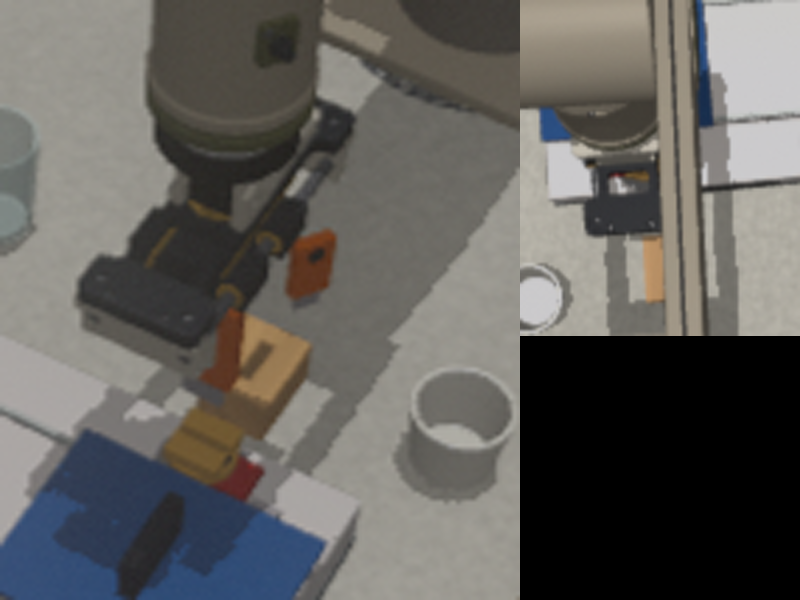

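Run:
```python
from h import *
s=cam("scene"); save(s,'pics/s3.png'); im=s["image"]; 
p=np.array(read_state()["ee_pos"]);print(p)
y=np.array([np.cos(np.radians(95)),np.sin(np.radians(95)),0])
u0,v0,k=300,190,10
b=cv2.resize(im[v0:v0+55,u0:u0+45],None,fx=k,fy=k,interpolation=2)
a=b.copy()
def mk(P,c):
    u,v=proj(s,P);print(np.round([u,v],1)); cv2.circle(a,(int((u-u0+.5)*k),int((v-v0+.5)*k)),3,c,-1)
for q in(-13,13): mk(p*[1,1,0]+[0,0,p[2]-46]+q*y,(255,0,255))
for q in(-13,13): mk(p*[1,1,0]+[0,0,p[2]-24]+q*y,(0,255,255))
for q in(-18,0,18): mk(np.array([536,83,80])+q*y,(0,255,0))
c=np.hstack([a,b])[:, :800] if 0 else a
o=np.hstack([a,b[:, :350]])
cv2.imwrite('pics/c3.png',cv2.cvtColor(o,4))
```

```text
[536.5270379   82.85527971 166.19921592]
[315.6 206.2]
[325.1 210.6]
[316.  200.4]
[325.7 204.9]
[313.2 215.4]
[319.6 218.4]
[326.1 221.4]
```

View pics/c3.png

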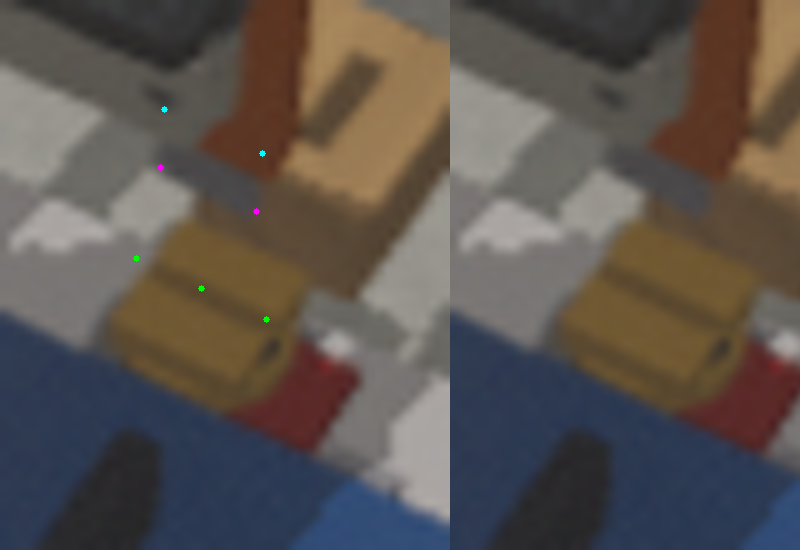

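The scene crop shows the blade edge at crop (165,172)–(258,212), where the tool pose predicts it. The slot line sits within about 1 mm across and about 3 mm further towards +y. I correct that and go down with force checks.

```bash
python3 -m handwheel '0.0022 0.0007 0.02 0 0 0;0.0022 0.0007 0.036 0 0 0;0.0022 0.0007 0.036 0 0 0;0.0022 0.0007 0.036 0 0 0'; python3 -m handwheel '0 0 0.004 0 0 0;0 0 0.006 0 0 0;0 0 0.008 0 0 0;0 0 0.008 0 0 0'; python3 go.py 535.8 85.3 118 95
```

```text
time_s: 5.88
ee_pos: [537.1, 85.1, 130.3]
eef_rot: [-0.0, 0.676, 0.737, -0.0]
ft_force: [0.2, 1.2, -1.2]
opening: 13.5
gripper_force: 50.0
time_s: 6.38
ee_pos: [537.1, 85.1, 122.4]
eef_rot: [-0.0, 0.676, 0.737, -0.0]
ft_force: [0.1, -0.4, -0.2]
opening: 14.0
gripper_force: 50.0
at [537.1  85.1 122.4] yaw 94.93 F [ 0.1 -0.4 -0.2] open 14.0
0.0003 -0.0013 0.0044 -0.01 -0.00 -0.07
```

```bash
python3 -m handwheel '0 0 0.002 0 0 0;0 0 0.004 0 0 0;0 0 0.004 0 0 0'; python3 -m handwheel '0 0 0 0 0 -8;0 0 0 0 0 -15;0 0 0 0 0 -15'; python3 go.py 536.4 85.3 118 95
```

```text
time_s: 6.75
ee_pos: [537.0, 85.1, 118.3]
eef_rot: [-0.0, 0.676, 0.737, -0.0]
ft_force: [-0.3, 0.4, -1.3]
opening: 13.9
gripper_force: 50.0
time_s: 7.12
ee_pos: [536.7, 85.0, 118.4]
eef_rot: [-0.0, 0.574, 0.819, -0.0]
ft_force: [-2.2, -1.4, -0.1]
opening: 13.8
gripper_force: 50.0
at [536.7  85.  118.4] yaw 109.88 F [-2.2 -1.4 -0.1] open 13.8
0.0004 -0.0002 0.0004 -0.06 -0.00 14.88
```

```bash
python3 -m handwheel '0 0 0 0 0 -8;0 0 0 0 0 -16;0 0 0 0 0 -24;0 0 0 0 0 -30;0 0 0 0 0 -30'; python3 -c "
from h import *
s=read_state();print(s['ft_force'],s['ft_torque'])"; python3 -m handwheel '0 0 0 0 0 -8;0 0 0 0 0 -16;0 0 0 0 0 -24;0 0 0 0 0 -24';python3 -c "
from h import *
s=read_state();print(s['ft_force'],s['ft_torque'])"
```

```text
time_s: 7.75
ee_pos: [537.1, 85.2, 118.4]
eef_rot: [-0.0, 0.344, 0.939, 0.0]
ft_force: [-2.0, -0.4, -1.9]
opening: 13.8
gripper_force: 50.0
[-1.9659136  -0.36065774 -1.93157929] [ 0.04422277  0.09505035 -0.06821358]
time_s: 8.25
ee_pos: [537.2, 85.4, 118.4]
eef_rot: [0.0, 0.142, 0.99, 0.0]
ft_force: [-0.2, 2.0, -2.2]
opening: 13.8
gripper_force: 50.0
[-0.17518075  2.04623263 -2.1636989 ] [ 0.40071957 -0.12343822 -0.06663533]
```

```bash
python3 -m handwheel '0 0 0 0 0 -8;0 0 0 0 0 -16;0 0 0 0 0 -23;0 0 0 0 0 -26;0 0 0 0 0 -26'; python3 -c "
from h import *
s=read_state();print(s['ft_force'],s['ft_torque'])
c=cam('scene');b=c['image'][170:240,290:370]
cv2.imwrite('pics/c4.png',cv2.cvtColor(cv2.resize(b,None,fx=7,fy=7,interpolation=2),4))"; python3 go.py 536.4 85.3 118 185
```

```text
time_s: 8.88
ee_pos: [537.2, 85.8, 118.4]
eef_rot: [0.0, -0.084, 0.996, 0.001]
ft_force: [0.4, 4.1, -2.1]
opening: 13.5
gripper_force: 50.0
[ 0.36700647  4.06777149 -2.1265592 ] [ 1.10271498 -0.211611   -0.08547016]
at [537.2  85.8 118.4] yaw -170.34 F [ 0.7  4.1 -3.5] open 14.1
0.0009 -0.0003 0.0004 0.06 0.01 4.66
```

View pics/c4.png

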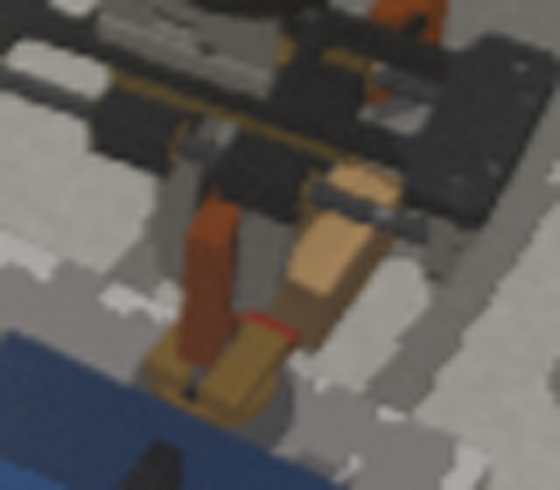

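```bash
python3 -m handwheel '0 -0.001 0 0 0 -3;0 -0.001 0 0 0 -5;0 -0.001 0 0 0 -5'; python3 -c "
from h import *
s=read_state();print(s['ft_force'],s['ft_torque'])"; python3 go.py 536.4 85.3 118 185
```

```text
time_s: 9.3
ee_pos: [537.2, 85.5, 118.4]
eef_rot: [0.0, -0.128, 0.992, 0.001]
ft_force: [-0.3, 7.8, -4.0]
opening: 13.9
gripper_force: 50.1
[-0.27932081  7.81344446 -3.99000264] [ 1.95719332 -0.06272274 -0.4860021 ]
at [537.2  85.5 118.4] yaw -165.29 F [-0.3  7.8 -4. ] open 13.9
0.0008 -0.0000 0.0004 0.14 0.01 9.71
```

```bash
python3 -m handwheel '0 0.002 0 0 0 5;0 0.003 0 0 0 9;0 0.003 0 0 0 9'; python3 go.py 536.4 86.8 118 185; python3 -m handwheel '0 0 -0.02 0 0 0;0 0 -0.05 0 0 0;0 0 -0.05 0 0 0;0 0 -0.05 0 0 0'; python3 go.py 435 58.5 165 3.5;  python3 go.py 435 58.5 165 183.5
```

```text
time_s: 9.68
ee_pos: [536.9, 86.7, 118.8]
eef_rot: [0.0, -0.05, 0.999, -0.0]
ft_force: [0.1, -0.3, -1.3]
opening: 13.6
gripper_force: 50.0
at [536.9  86.7 118.8] yaw -174.21 F [ 0.1 -0.3 -1.3] open 13.6
0.0004 0.0002 0.0008 -0.04 0.03 0.79
time_s: 10.18
ee_pos: [536.7, 86.9, 168.7]
eef_rot: [0.0, -0.052, 0.999, -0.0]
ft_force: [0.1, -0.4, -0.7]
opening: 14.0
gripper_force: 50.0
at [536.7  86.9 168.7] yaw -174.07 F [ 0.1 -0.4 -0.7] open 14.0
0.1041 -0.0178 0.0037 -0.05 -0.01 -177.57
at [536.7  86.9 168.7] yaw -174.07 F [ 0.1 -0.4 -0.7] open 14.0
0.1041 -0.0178 0.0037 -0.01 0.03 2.43
```

```bash
python3 -m handwheel '0.0600 -0.01 0 0 0 1;0.1041 -0.018 0 0 0 2.4;0.1041 -0.018 0.03 0 0 2.4;0.1041 -0.018 0.06 0 0 2.4;0.1041 -0.018 0.076 0 0 2.4;0.1041 -0.018 0.076 0 0 2.4;0.1041 -0.018 0.076 0 0 2.4'; python3 go.py 433.5 58.2 60 183.5
```

```text
time_s: 11.05
ee_pos: [435.5, 58.4, 93.3]
eef_rot: [0.0, -0.031, 1.0, -0.0]
ft_force: [-0.1, 0.5, -0.6]
opening: 13.9
gripper_force: 50.0
at [435.5  58.4  93.3] yaw -176.46 F [-0.1  0.5 -0.6] open 13.9
0.0021 -0.0001 0.0333 -0.00 0.04 0.04
```

```bash
python3 -m handwheel '0.002 0 0.006 0 0 0;0.002 0 0.014 0 0 0;0.002 0 0.014 0 0 0'; python3 -m handwheel '0 0 0.008 0 0 0;0 0 0.016 0 0 0;0 0 0.0185 0 0 0;0 0 0.0185 0 0 0'; python3 go.py 433.5 58.2 60 183.5
```

```text
time_s: 11.42
ee_pos: [432.7, 58.6, 78.0]
eef_rot: [-0.0, -0.031, 1.0, 0.0]
ft_force: [-0.8, 1.9, -2.5]
opening: 13.8
gripper_force: 50.0
time_s: 11.92
ee_pos: [432.4, 58.6, 59.9]
eef_rot: [-0.001, -0.031, 1.0, 0.0]
ft_force: [-3.7, 4.1, 4.5]
opening: 14.0
gripper_force: 50.0
at [432.4  58.6  59.9] yaw -176.46 F [-3.7  4.1  4.5] open 14.0
-0.0011 -0.0004 -0.0001 0.03 -0.08 0.04
```

```bash
python3 -m handwheel '0 0 0 0 0 0;0 0 0 0 0 0;0 0 0 0 0 0;0 0 -0.05 0 0 0;0 0 -0.1 0 0 0;0 0 -0.1 0 0 0;0 0 -0.1 0 0 0' 0.4 30;  python3 go.py 623 107.5 160 185
```

```text
time_s: 12.8
ee_pos: [432.8, 58.2, 159.6]
eef_rot: [-0.0, -0.031, 1.0, -0.0]
ft_force: [-0.2, -0.2, -0.6]
opening: 37.1
gripper_force: 0.0
at [432.8  58.2 159.6] yaw -176.47 F [-0.2 -0.2 -0.6] open 37.1
-0.1929 0.0375 -0.0004 -0.01 -0.00 -1.47
```

```bash
python3 -m handwheel '-0.06 0.0125 0 0 0 -1.5;-0.12 0.025 0 0 0 -1.5;-0.16 0.03 0 0 0 -1.5;-0.193 0.0375 0 0 0 -1.5;-0.193 0.0375 0 0 0 -1.5;-0.193 0.0375 0 0 0 -1.5'; python3 go.py 623 107.5 83 185
python3 - <<'E'
from h import *
c=cam("scene");save(c,'pics/s5.png')
hsv=cv2.cvtColor(c["image"],cv2.COLOR_RGB2HSV)
m=cv2.inRange(hsv,(3,150,80),(14,255,255)); n,l,st,ce=cv2.connectedComponentsWithStats(m)
print([(st[i],ce[i].round(1)) for i in range(1,n) if st[i][4]>25])
b=c['image'][150:270,250:410]
cv2.imwrite('pics/c5.png',cv2.cvtColor(cv2.resize(b,None,fx=5,fy=5,interpolation=2),4))
E
```

```text
time_s: 13.55
ee_pos: [621.8, 107.3, 158.0]
eef_rot: [-0.002, -0.044, 0.999, -0.0]
ft_force: [-0.6, 0.4, -0.3]
opening: 37.2
gripper_force: 0.0
at [621.8 107.3 158. ] yaw -174.96 F [-0.6  0.4 -0.3] open 37.2
-0.0015 0.0001 0.0750 -0.01 -0.21 0.04
[(array([ 3,  0, 18, 26, 32], dtype=int32), array([10.9, 11.8])), (array([342, 168,  12,  16, 122], dtype=int32), array([347.3, 175.7])), (array([329, 177,  12,  16,  94], dtype=int32), array([334.8, 184.6])), (array([  0, 319,   7,   8,  27], dtype=int32), array([  3. , 321.8])), (array([ 13, 347,  30,  34, 305], dtype=int32), array([ 28.6, 362.6])), (array([ 30, 355,  19,  20,  71], dtype=int32), array([ 40.8, 362.8])), (array([ 28, 364,  29,  31, 107], dtype=int32), array([ 44.2, 377.5])), (array([ 48, 369,  19,  21,  83], dtype=int32), array([ 57.9, 377.7])), (array([ 60, 390,  31,  30, 243], dtype=int32), array([ 76.3, 403.3])), (array([289, 404,  14,  10,  28], dtype=int32), array([295.2, 408.7]))]
```

View pics/c5.png

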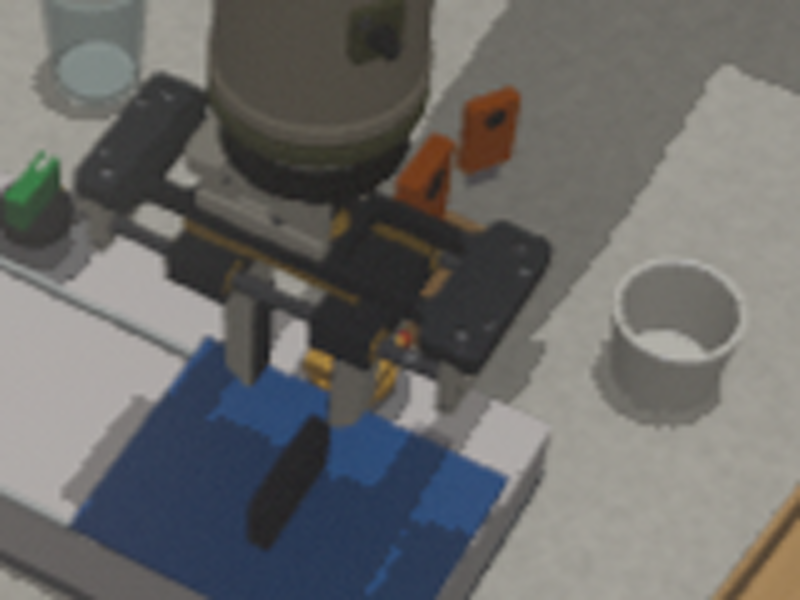

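Fingers at crop (248,370) and (350,420) straddle the black grip at (290,480), and the key stands upright in the dock behind them.

```bash
python3 -m handwheel '-0.0015 0 0.04 0 0 0;-0.0015 0 0.06 0 0 0;-0.0015 0 0.075 0 0 0;-0.0015 0 0.075 0 0 0'; python3 -m handwheel '0 0 0 0 0 0;0 0 0 0 0 0;0 0 0 0 0 0;0 0 0 0 0 0' 0 30;  python3 go.py 637.4 -57 83 185
```

```text
time_s: 14.1
ee_pos: [623.7, 107.5, 83.9]
eef_rot: [-0.001, -0.044, 0.999, -0.0]
ft_force: [-0.3, 0.1, 0.1]
opening: 37.4
gripper_force: 0.0
time_s: 14.6
ee_pos: [625.4, 107.7, 86.0]
eef_rot: [0.001, -0.044, 0.999, -0.0]
ft_force: [-0.5, -0.6, 4.0]
opening: 11.6
gripper_force: 30.0
at [625.4 107.7  86. ] yaw -174.96 F [-0.5 -0.6  4. ] open 11.6
0.0025 -0.1651 0.0030 -0.01 0.08 0.04
```

Gripped at 11.6 mm. Slide along tool −y by 165 mm.

```bash
python3 -m handwheel '0 -0.02 0 0 0 0;0 -0.045 0 0 0 0;0 -0.07 0 0 0 0;0 -0.095 0 0 0 0;0 -0.12 0 0 0 0;0 -0.14 0 0 0 0;0 -0.155 0 0 0 0;0 -0.164 0 0 0 0;0 -0.165 0 0 0 0;0 -0.165 0 0 0 0';  python3 go.py 637.4 -57 83 185
```

```text
time_s: 15.85
ee_pos: [640.2, -56.7, 85.9]
eef_rot: [0.001, -0.044, 0.999, 0.0]
ft_force: [4.4, 3.0, 5.3]
opening: 11.7
gripper_force: 30.0
at [640.2 -56.7  85.9] yaw -174.96 F [4.4 3.  5.3] open 11.7
0.0028 -0.0001 0.0029 0.01 0.13 0.04
```

```bash
python3 -m handwheel '0 -0.0 0 0 0 0;0 0 0 0 0 0;0 0 -0.04 0 0 0;0 0 -0.09 0 0 0;0 0 -0.12 0 0 0;0 0 -0.12 0 0 0' 0.45;  python3 go.py 350 -330 210 185
```

```text
time_s: 16.6
ee_pos: [640.6, -57.1, 208.1]
eef_rot: [0.002, -0.044, 0.999, -0.001]
ft_force: [-0.1, -0.6, 1.0]
opening: 41.7
gripper_force: 0.0
at [640.6 -57.1 208.1] yaw -174.97 F [-0.1 -0.6  1. ] open 41.7
0.3133 -0.2464 -0.0030 -0.08 0.25 0.03
```

```bash
python3 -m handwheel '0.3133 -0.2464 0 0 0 90;0.3133 -0.2464 0 0 0 90;0.3133 -0.2464 0 0 0 90;0.3133 -0.2464 0 0 0 90;0.3133 -0.2464 0 0 0 90;0.3133 -0.2464 0 0 0 90;0.3133 -0.2464 0 0 0 90;0.3133 -0.2464 0 0 0 90;0.3133 -0.2464 0 0 0 90;0.3133 -0.2464 0 0 0 90'
python3 - <<'E'
from h import *
t=cam("top"); save(t,'pics/t6.png'); s=cam("scene"); save(s,'pics/s6.png')
a=t["image"][150:300,195:395];b=s["image"][145:295,200:400]
cv2.imwrite('pics/c6.png',cv2.cvtColor(cv2.resize(a,None,fx=4,fy=4,interpolation=2),4))
E
```

```text
time_s: 17.85
ee_pos: [347.8, -328.9, 203.0]
eef_rot: [-0.002, 0.675, 0.738, 0.0]
ft_force: [-0.1, -0.2, -0.4]
opening: 41.9
gripper_force: 0.0
```

View pics/c6.png

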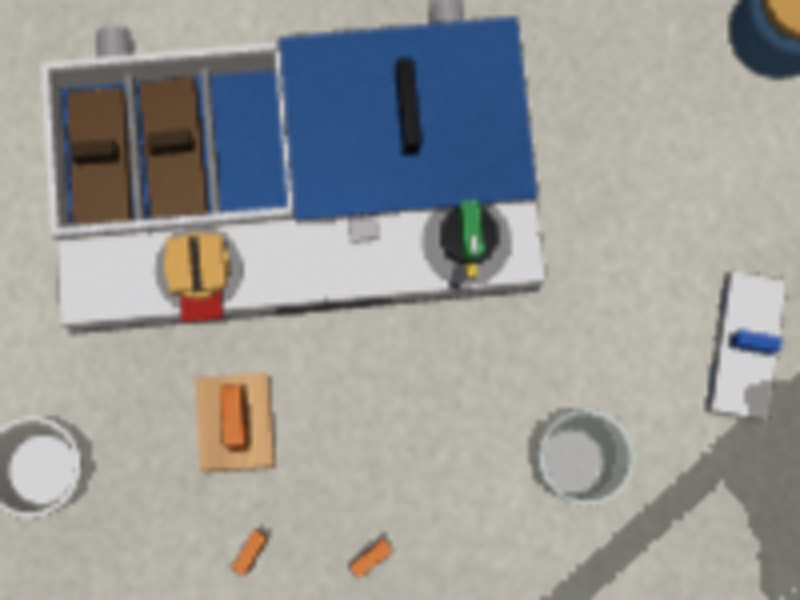

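Bays at unit y 83.5 and 137.5 hold used cassettes, with fins at crop (171,141) and (97,151), and bay y 29.5 is empty. The one new cassette is at (748,345), and the key is home in its dock.

Run:
```python
from h import *
t=cam("top"); s=cam("scene")
T=lambda x,y,z:px(t,195+(x+.5)/4-.5,150+(y+.5)/4-.5,z)
ux=np.array([np.cos(np.radians(5)),np.sin(np.radians(5)),0]);uy=np.array([-ux[1],ux[0],0])
def org(n,P,ox,oy): print(n,P.round(1),"unit O",(P-ox*ux-oy*uy).round(1)[:2])
for n,e in(("used2",((76,152),(118,150))),("used1",((150,143),(193,139)))):
    q=[T(*k,64) for k in e]; print(n,np.mean(q,0).round(1),np.linalg.norm(q[0]-q[1]).round(1))
fr=[T(*k,64) for k in((43,66),(277,45),(293,214),(53,235))]; print("frame",np.round(fr,1)); print(np.mean(fr,0))
for a,b,oy in(((127,75),(137,222),110.5),((205,70),(215,213),56.5)):
    org("div",(T(*a,34)+T(*b,34))/2,30,oy)
org("rear right deck hatch",T(519,17,73),91,-167+1)
org("slot",T(196,265,80),0,0)
def blob(c,lo,hi,w):
    x0,y0,x1,y1=w; m=cv2.inRange(cv2.cvtColor(c["image"],cv2.COLOR_RGB2HSV),lo,hi)[y0:y1,x0:x1]
    v,u=np.nonzero(m); return u.mean()+x0,v.mean()+y0,len(u)
u,v,n=blob(t,(105,120,60),(125,255,255),(372,225,395,250)); print("newfin",px(t,u,v,52).round(1),n)
u,v,n=blob(t,(50,100,60),(80,255,255),(300,195,325,225)); print("green",u,v,n)
```

```text
used2 [616.5 154.1  64. ] 28.7
used1 [623.6 103.2  64. ] 29.6
frame [[676.8 192.9  64. ]
 [692.1  31.3  64. ]
 [572.6  19.6  64. ]
 [558.1 182.3  64. ]]
[624.90509703 106.54081423  64.        ]
div [625.7 134.   34. ] unit O [605.4  21.3]
div [630.8  79.2  34. ] unit O [605.8  20.3]
rear right deck hatch [ 709.9 -136.4   73. ] unit O [604.8  21. ]
slot [534.9  83.7  80. ] unit O [534.9  83.7]
newfin [ 486.2 -296.4   52. ] 38
green 312.327868852459 205.9672131147541 61
```

```bash
python3 -c "
import cv2,numpy as np
s=cv2.imread('pics/s6.png')[150:290,225:395]
cv2.imwrite('pics/c7.png',cv2.resize(s,None,fx=4.2,fy=4.2,interpolation=2))"
```

```text
(no output)
```

View pics/c7.png

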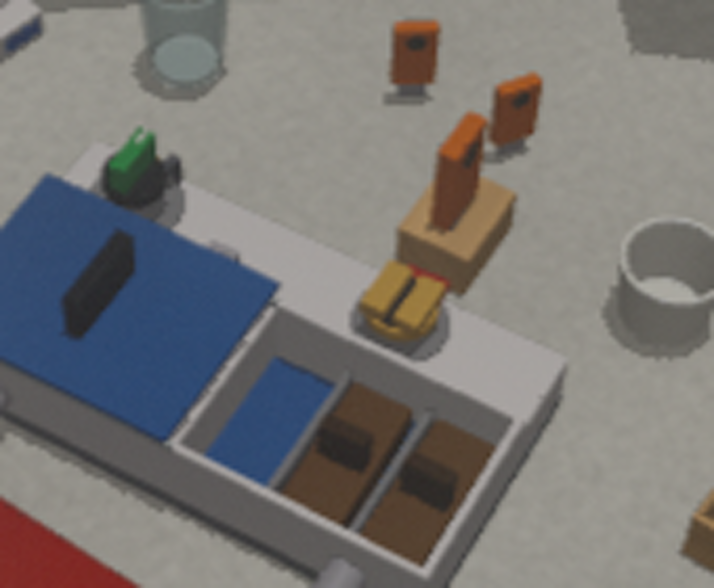

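```bash
python3 go.py 617 155.5 130 95
```

```text
at [ 348.5 -329.2  204.3] yaw 95.12 F [-0.5 -0.2  0.8] open 42.0
0.4588 0.3107 0.0745 -0.04 -0.06 0.12
```

```bash
python3 -m handwheel '0.05 0.034 0 0 0 0;0.1 0.068 0 0 0 0;0.15 0.102 0 0 0 0;0.2 0.135 0 0 0 0;0.25 0.17 0 0 0 0;0.3 0.203 0 0 0 0;0.35 0.237 0 0 0 0;0.4 0.271 0 0 0 0;0.435 0.295 0.02 0 0 0;0.459 0.3107 0.0745 0 0 0;0.459 0.3107 0.0745 0 0 0;0.459 0.3107 0.0745 0 0 0' ; python3 go.py 617 155.5 41 95
```

```text
time_s: 19.55
ee_pos: [618.0, 154.6, 131.0]
eef_rot: [0.0, 0.675, 0.738, -0.0]
ft_force: [0.0, -0.4, 0.1]
opening: 41.7
gripper_force: 0.0
at [618.  154.6 131. ] yaw 95.08 F [ 0.  -0.4  0.1] open 41.7
0.0010 -0.0009 0.0900 -0.01 0.02 0.08
```

```bash
python3 -m handwheel '0.001 -0.001 0.05 0 0 0;0.001 -0.001 0.075 0 0 0;0.001 -0.001 0.09 0 0 0;0.001 -0.001 0.09 0 0 0;0.001 -0.001 0.09 0 0 0' ; python3 -m handwheel '0 0 0 0 0 0;0 0 0 0 0 0;0 0 0 0 0 0;0 0 0 0 0 0' 0 30; python3 -m handwheel '0 0 -0.03 0 0 0;0 0 -0.08 0 0 0;0 0 -0.13 0 0 0;0 0 -0.13 0 0 0;0 0 -0.13 0 0 0'; python3 go.py 503.5 356.5 165 182
```

```text
time_s: 20.18
ee_pos: [618.5, 155.8, 42.9]
eef_rot: [0.001, 0.675, 0.737, 0.001]
ft_force: [-1.3, 0.5, -0.1]
opening: 41.5
gripper_force: 0.0
time_s: 20.68
ee_pos: [617.1, 155.9, 40.7]
eef_rot: [0.0, 0.675, 0.738, 0.0]
ft_force: [1.1, -0.3, 0.4]
opening: 9.9
gripper_force: 30.0
time_s: 21.3
ee_pos: [616.5, 155.8, 169.8]
eef_rot: [-0.0, 0.675, 0.737, -0.0]
ft_force: [-0.3, 0.2, -1.5]
opening: 9.8
gripper_force: 30.0
at [616.5 155.8 169.8] yaw 95.03 F [-0.3  0.2 -1.5] open 9.8
0.2099 -0.0949 0.0049 -0.04 -0.03 -86.97
```

```bash
python3 -m handwheel '0.21 -0.095 0.005 0 0 -87;0.21 -0.095 0.005 0 0 -87;0.21 -0.095 0.005 0 0 -87;0.21 -0.095 0.005 0 0 -87;0.21 -0.095 0.005 0 0 -87;0.21 -0.095 0.005 0 0 -87;0.21 -0.095 0.005 0 0 -87;0.21 -0.095 0.005 0 0 -87;0.21 -0.095 0.005 0 0 -87;0.21 -0.095 0.005 0 0 -87;0.21 -0.095 0.005 0 0 -87'; python3 go.py 503.5 356.5 36 182
```

```text
time_s: 22.68
ee_pos: [503.6, 356.5, 165.0]
eef_rot: [-0.0, -0.016, 1.0, -0.0]
ft_force: [0.5, -0.6, -0.6]
opening: 9.6
gripper_force: 30.0
at [503.6 356.5 165. ] yaw -178.11 F [ 0.5 -0.6 -0.6] open 9.6
-0.0000 0.0000 0.1290 -0.02 -0.04 -0.11
```

```bash
python3 -m handwheel '0 0 0.05 0 0 0;0 0 0.09 0 0 0;0 0 0.115 0 0 0;0 0 0.129 0 0 0;0 0 0.129 0 0 0;0 0 0.129 0 0 0'; python3 -m handwheel '0 0 0 0 0 0;0 0 0 0 0 0;0 0 0 0 0 0;0 0 -0.04 0 0 0;0 0 -0.09 0 0 0;0 0 -0.129 0 0 0;0 0 -0.129 0 0 0' 0.4; python3 go.py 624 105 130 95
python3 - <<'E'
from h import *
s=cam("scene"); save(s,'pics/s8.png'); t=cam("top"); save(t,'pics/t8.png')
E
```

```text
time_s: 23.42
ee_pos: [504.8, 357.2, 38.0]
eef_rot: [0.001, -0.018, 1.0, 0.0]
ft_force: [0.7, 0.9, -1.5]
opening: 9.6
gripper_force: 30.0
time_s: 24.3
ee_pos: [506.2, 358.1, 170.7]
eef_rot: [0.004, -0.018, 1.0, 0.002]
ft_force: [-1.0, -0.7, -0.5]
opening: 37.1
gripper_force: 0.0
at [506.2 358.1 170.7] yaw -177.97 F [-1.  -0.7 -0.5] open 37.1
-0.1084 -0.2573 0.0405 0.49 0.16 87.03
```

```bash
python3 -m handwheel '-0.026 -0.056 0 0 0 10;-0.052 -0.112 0 0 0 20;-0.078 -0.168 0 0 0 30;-0.1 -0.22 0 0 0 41;-0.112 -0.2553 0 0 0 51;-0.112 -0.2553 0.01 0 0 61;-0.112 -0.2553 0.035 0 0 71;-0.112 -0.2553 0.035 0 0 87;-0.112 -0.2553 0.035 0 0 87;-0.112 -0.2553 0.035 0 0 87;-0.112 -0.2553 0.035 0 0 87' 0.45; python3 go.py 624 105 41 95
```

```text
time_s: 25.78
ee_pos: [624.1, 105.5, 129.4]
eef_rot: [-0.001, 0.675, 0.738, -0.001]
ft_force: [-0.7, -0.2, 0.9]
opening: 42.1
gripper_force: 0.0
at [624.1 105.5 129.4] yaw 95.16 F [-0.7 -0.2  0.9] open 42.1
-0.0004 -0.0000 0.0884 -0.10 -0.00 0.16
```

View pics/s8.png

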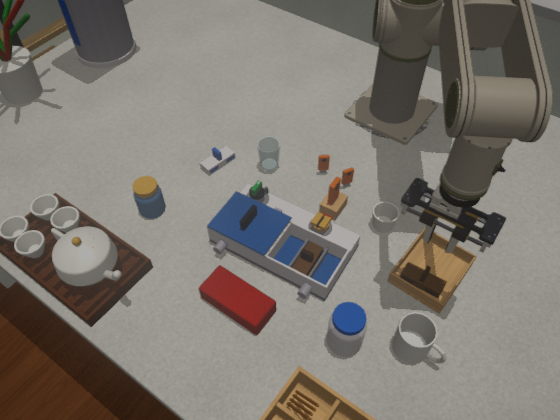

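Used2 lies flat in the tray's far half at (422,280), and used1 is still in the middle bay at (308,258). Next I pick used1.

```bash
python3 -m handwheel '0 0 0.05 0 0 0;0 0 0.075 0 0 0;0 0 0.0885 0 0 0;0 0 0.0885 0 0 0;0 0 0.0885 0 0 0' ; python3 -m handwheel '0 0 0 0 0 0;0 0 0 0 0 0;0 0 0 0 0 0;0 0 0 0 0 0' 0 30; python3 -m handwheel '0 0 -0.03 0 0 0;0 0 -0.08 0 0 0;0 0 -0.13 0 0 0;0 0 -0.13 0 0 0;0 0 -0.13 0 0 0;0 0 -0.13 0 0 0'; python3 go.py 423 354 168 182
```

```text
time_s: 26.4
ee_pos: [626.0, 105.6, 43.6]
eef_rot: [0.001, 0.675, 0.738, 0.001]
ft_force: [0.3, 0.6, -0.7]
opening: 42.0
gripper_force: 0.0
time_s: 26.9
ee_pos: [625.0, 105.5, 42.3]
eef_rot: [0.0, 0.675, 0.737, 0.0]
ft_force: [0.2, 0.3, 1.2]
opening: 9.9
gripper_force: 30.0
time_s: 27.65
ee_pos: [623.4, 105.4, 169.6]
eef_rot: [-0.001, 0.675, 0.737, -0.001]
ft_force: [-0.3, 1.1, -1.8]
opening: 9.7
gripper_force: 30.0
at [623.4 105.4 169.6] yaw 95.03 F [-0.3  1.1 -1.8] open 9.7
0.2653 -0.1778 0.0023 -0.18 -0.17 -86.97
```

```bash
python3 -m handwheel '0.2653 -0.1778 0.002 0 0 -87;0.2653 -0.1778 0.002 0 0 -87;0.2653 -0.1778 0.002 0 0 -87;0.2653 -0.1778 0.002 0 0 -87;0.2653 -0.1778 0.002 0 0 -87;0.2653 -0.1778 0.002 0 0 -87;0.2653 -0.1778 0.002 0 0 -87;0.2653 -0.1778 0.002 0 0 -87;0.2653 -0.1778 0.002 0 0 -87;0.2653 -0.1778 0.002 0 0 -87;0.2653 -0.1778 0.002 0 0 -87'; python3 go.py 423 354 37 182
```

```text
time_s: 29.02
ee_pos: [424.3, 354.0, 169.7]
eef_rot: [-0.0, -0.016, 1.0, -0.0]
ft_force: [-0.2, -0.4, -0.2]
opening: 9.6
gripper_force: 30.0
at [424.3 354.  169.7] yaw -178.12 F [-0.2 -0.4 -0.2] open 9.6
0.0013 0.0001 0.1327 -0.02 -0.03 -0.12
```

```bash
python3 -m handwheel '0.001 0 0.05 0 0 0;0.001 0 0.09 0 0 0;0.001 0 0.115 0 0 0;0.001 0 0.133 0 0 0;0.001 0 0.133 0 0 0;0.001 0 0.133 0 0 0'; python3 -m handwheel '0 0 0 0 0 0;0 0 0 0 0 0;0 0 0 0 0 0;0 0 -0.04 0 0 0;0 0 -0.09 0 0 0;0 0 -0.133 0 0 0;0 0 -0.133 0 0 0;0 0 -0.133 0 0 0;0 0 -0.133 0 0 0' 0.45
python3 - <<'E'
from h import *
s=cam("scene"); save(s,'pics/s9.png'); t=cam("top"); save(t,'pics/t9.png')
im=t["image"]; hsv=cv2.cvtColor(im,cv2.COLOR_RGB2HSV)
x0,y0,x1,y1=345,180,470,300
m=((hsv[...,2]>165)&(hsv[...,1]<30)).astype(np.uint8)
m[:y0]=0;m[y1:]=0;m[:,:x0]=0;m[:,x1:]=0
n,l,st,ce=cv2.connectedComponentsWithStats(m)
for i in range(1,n):
    if st[i][4]>60: print("white",st[i],ce[i].round(1))
b=cv2.inRange(hsv,(105,120,60),(125,255,255));b[:200]=0;b[320:]=0;b[:,:345]=0;b[:,480:]=0
v,u=np.nonzero(b);print("fin",u.mean(),v.mean(),len(u),px(t,u.mean(),v.mean(),50).round(1))
full=cv2.morphologyEx(m|(b>0).astype(np.uint8),cv2.MORPH_CLOSE,np.ones((3,3)))
k=max(cv2.findContours(full,0,1)[0],key=cv2.contourArea)
bx=cv2.boxPoints(cv2.minAreaRect(k)); P=np.array([px(t,*q,24) for q in bx]); print(P.round(1),P.mean(0).round(1))
E
python3 go.py 487 -297 200 79
```

```text
time_s: 29.78
ee_pos: [424.0, 354.5, 37.8]
eef_rot: [0.0, -0.017, 1.0, 0.0]
ft_force: [0.6, -0.4, -1.6]
opening: 9.6
gripper_force: 30.0
time_s: 30.9
ee_pos: [422.5, 353.5, 168.1]
eef_rot: [-0.001, -0.018, 1.0, -0.001]
ft_force: [-0.3, -0.0, -0.1]
opening: 42.0
gripper_force: 0.0
white [  345   180   125   120 14697] [407.8 239.3]
fin 383.6578947368421 235.10526315789474 38 [ 486.4 -296.9   50. ]
[[ 647.7 -199.5   24. ]
 [ 648.1 -556.6   24. ]
 [ 314.2 -529.1   24. ]
 [ 315.2 -190.1   24. ]] [ 481.3 -368.9   24. ]
at [422.7 353.6 168.4] yaw -177.97 F [-0.2 -0.9  0. ] open 41.9
-0.0412 -0.6525 -0.0308 -0.18 -0.02 103.03
```

View pics/t9.png

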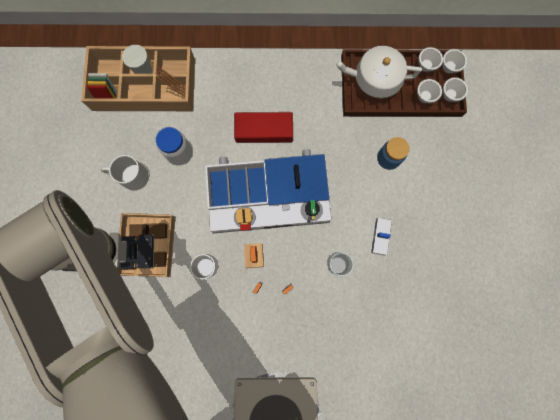

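All bays are empty and both used cassettes are in the tray. The single new cassette is unmoved at (383,237).

```bash
python3 -m handwheel '-0.004 -0.06 -0.03 0 0 10;-0.008 -0.12 -0.03 0 0 20;-0.012 -0.18 -0.03 0 0 30;-0.016 -0.24 -0.03 0 0 40;-0.02 -0.3 -0.03 0 0 50;-0.024 -0.36 -0.03 0 0 60;-0.028 -0.42 -0.03 0 0 70;-0.032 -0.48 -0.03 0 0 80;-0.036 -0.54 -0.03 0 0 90;-0.0412 -0.6 -0.03 0 0 100;-0.0412 -0.6525 -0.03 0 0 103;-0.0412 -0.6525 -0.03 0 0 103';  python3 -m handwheel '0 0 0 0 0 0;0 0 0 0 0 0';python3 go.py 487 -297 30 79
```

```text
time_s: 32.5
ee_pos: [486.6, -299.6, 198.5]
eef_rot: [-0.001, 0.773, 0.634, -0.001]
ft_force: [-0.3, 0.2, -0.1]
opening: 42.0
gripper_force: 0.0
time_s: 32.75
ee_pos: [487.8, -295.2, 199.8]
eef_rot: [-0.0, 0.771, 0.637, 0.0]
ft_force: [-0.4, 0.5, -0.8]
opening: 41.9
gripper_force: 0.0
at [ 487.8 -295.2  199.8] yaw 79.12 F [-0.4  0.5 -0.8] open 41.9
-0.0020 -0.0004 0.1698 -0.03 -0.03 0.12
```

```bash
python3 -m handwheel '-0.002 0 0.06 0 0 0;-0.002 0 0.12 0 0 0;-0.002 0 0.155 0 0 0;-0.002 0 0.17 0 0 0;-0.002 0 0.17 0 0 0;-0.002 0 0.17 0 0 0' ; python3 -m handwheel '0 0 0 0 0 0;0 0 0 0 0 0;0 0 0 0 0 0;0 0 0 0 0 0' 0 30; python3 go.py 487 -297 30 79;python3 -m handwheel '0 0 -0.03 0 0 0;0 0 -0.09 0 0 0;0 0 -0.14 0 0 0;0 0 -0.14 0 0 0;0 0 -0.14 0 0 0;0 0 -0.14 0 0 0'; python3 go.py 627.9 107.8 170 95
```

```text
time_s: 33.5
ee_pos: [488.9, -299.2, 32.4]
eef_rot: [0.002, 0.771, 0.636, 0.0]
ft_force: [-0.1, -0.5, 0.3]
opening: 41.8
gripper_force: 0.0
time_s: 34.0
ee_pos: [487.4, -298.5, 30.2]
eef_rot: [0.0, 0.771, 0.636, -0.0]
ft_force: [-0.9, 0.2, 1.9]
opening: 9.7
gripper_force: 30.0
at [ 487.4 -298.5   30.2] yaw 79.03 F [-0.9  0.2  1.9] open 9.7
0.0014 -0.0006 0.0002 0.00 0.00 0.03
time_s: 34.75
ee_pos: [486.1, -297.6, 167.5]
eef_rot: [-0.002, 0.771, 0.636, -0.001]
ft_force: [0.1, 0.1, -1.2]
opening: 10.1
gripper_force: 30.0
at [ 486.1 -297.6  167.5] yaw 79.03 F [ 0.1  0.1 -1.2] open 10.1
0.4250 0.0620 -0.0020 -0.20 -0.13 -15.97
```

```bash
python3 -m handwheel '0.055 0.008 0 0 0 -5;0.11 0.016 0 0 0 -10;0.165 0.024 0 0 0 -16;0.22 0.032 0 0 0 -16;0.275 0.04 0 0 0 -16;0.33 0.048 0 0 0 -16;0.385 0.056 0 0 0 -16;0.4245 0.062 0 0 0 -16;0.4245 0.062 0 0 0 -16;0.4245 0.062 0 0 0 -16;0.4245 0.062 0 0 0 -16';python3 go.py 628 107 70 95
python3 - <<'E'
from h import *
s=cam("scene"); b=s["image"][130:290,225:395]
cv2.imwrite('pics/c10.png',cv2.cvtColor(cv2.resize(b,None,fx=3.7,fy=3.7,interpolation=2),4))
E
```

```text
time_s: 36.12
ee_pos: [628.5, 105.2, 169.3]
eef_rot: [-0.0, 0.676, 0.737, -0.001]
ft_force: [0.9, -0.4, -1.1]
opening: 10.2
gripper_force: 30.0
at [628.5 105.2 169.3] yaw 94.95 F [ 0.9 -0.4 -1.1] open 10.2
0.0019 -0.0002 0.0993 -0.07 0.01 -0.05
```

View pics/c10.png

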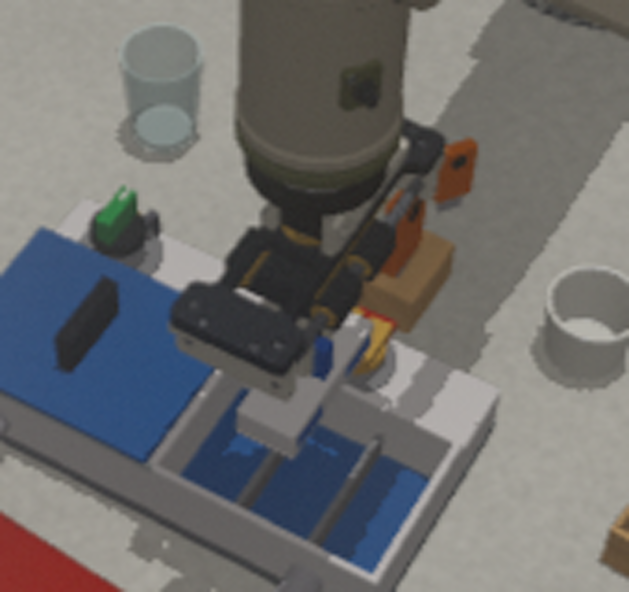

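The cassette hangs level over the middle bay at crop (305,390), so I lower it.

```bash
python3 -m handwheel '0.0015 0 0.04 0 0 0;0.0015 0 0.08 0 0 0;0.0015 0 0.099 0 0 0;0.0015 0 0.099 0 0 0;0.0015 0 0.099 0 0 0'; python3 -m handwheel '0 0 0.01 0 0 0;0 0 0.02 0 0 0;0 0 0.026 0 0 0;0 0 0.026 0 0 0;0 0 0.026 0 0 0'; python3 go.py 628 107 43 95
```

```text
time_s: 36.8
ee_pos: [630.2, 107.9, 73.1]
eef_rot: [0.001, 0.676, 0.737, 0.001]
ft_force: [-0.2, 0.1, -0.4]
opening: 10.0
gripper_force: 30.0
time_s: 37.42
ee_pos: [629.0, 108.1, 45.1]
eef_rot: [0.0, 0.675, 0.737, 0.0]
ft_force: [0.2, 0.2, -1.2]
opening: 9.6
gripper_force: 30.0
at [629.  108.1  45.1] yaw 95.03 F [ 0.2  0.2 -1.2] open 9.6
-0.0010 -0.0011 0.0021 0.01 -0.00 0.03
```

Inside the bay and about 2 mm above the floor. I release, rise and look.

```bash
python3 -m handwheel '0 0 0.002 0 0 0;0 0 0.002 0 0 0'; python3 -m handwheel '0 0 0 0 0 0;0 0 0 0 0 0;0 0 0 0 0 0;0 0 -0.04 0 0 0;0 0 -0.09 0 0 0;0 0 -0.15 0 0 0;0 0 -0.15 0 0 0;0 0 -0.15 0 0 0' 0.4; python3 go.py 640.2 -56.7 200 185
python3 - <<'E'
from h import *
s=cam("scene"); save(s,'pics/s11.png'); t=cam("top"); save(t,'pics/t11.png')
o=np.zeros((600,800,3),np.uint8)
o[:,:400]=cv2.resize(s["image"][195:300,280:350],(400,600),interpolation=2)
o[:,400:]=cv2.resize(s["image"][210:315,380:450],(400,600),interpolation=2)
cv2.imwrite('pics/c11.png',cv2.cvtColor(o,4))
E
```

```text
time_s: 37.67
ee_pos: [628.9, 108.0, 43.1]
eef_rot: [0.0, 0.675, 0.737, 0.0]
ft_force: [-0.8, -0.1, -1.5]
opening: 9.7
gripper_force: 30.0
time_s: 38.67
ee_pos: [629.0, 108.0, 193.2]
eef_rot: [0.0, 0.675, 0.737, 0.0]
ft_force: [-0.8, 0.1, -0.9]
opening: 37.3
gripper_force: 0.0
at [629.  108.  193.2] yaw 95.03 F [-0.8  0.1 -0.9] open 37.3
-0.1651 -0.0033 -0.0068 0.03 0.03 -89.97
```

View pics/c11.png

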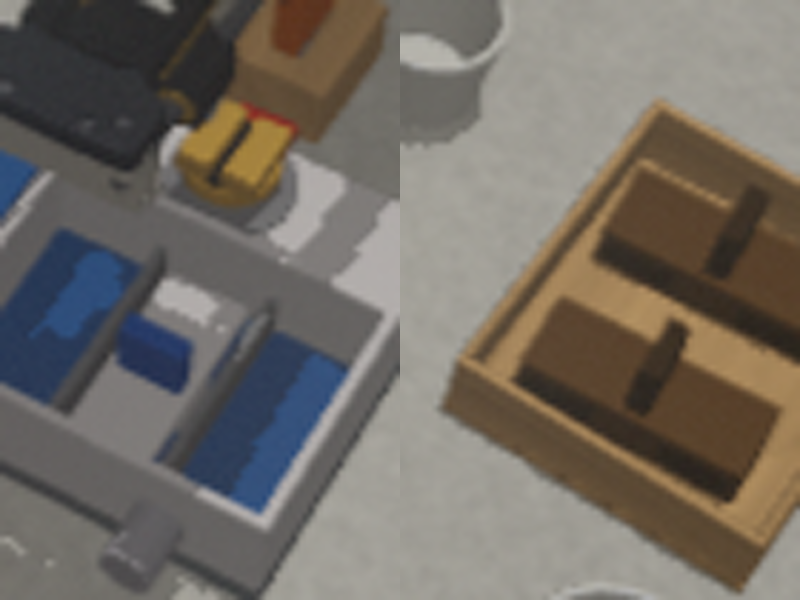

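The new cassette sits flat in the middle bay and both used ones lie flat in the tray. My picture allowance is used up (15 viewed, one over the 14), so from here I work only from numbers. Next I shut the hatch.

```bash
python3 -m handwheel '-0.05 -0.001 0 0 0 -10;-0.1 -0.002 0 0 0 -20;-0.14 -0.003 0 0 0 -30;-0.165 -0.0033 0 0 0 -90;-0.165 -0.0033 0 0 0 -90;-0.165 -0.0033 0 0 0 -90;-0.165 -0.0033 0 0 0 -90;-0.165 -0.0033 0 0 0 -90;-0.165 -0.0033 0 0 0 -90;-0.165 -0.0033 0 0 0 -90;-0.165 -0.0033 0 0 0 -90'; python3 go.py 640 -57 85 185
```

```text
time_s: 40.15
ee_pos: [639.5, -56.6, 191.9]
eef_rot: [-0.001, -0.043, 0.999, 0.0]
ft_force: [-0.8, -0.7, -0.6]
opening: 37.3
gripper_force: 0.0
at [639.5 -56.6 191.9] yaw -175.11 F [-0.8 -0.7 -0.6] open 37.3
-0.0006 -0.0005 0.1069 0.03 -0.10 -0.11
```

```bash
python3 -m handwheel '0 0 0.05 0 0 0;0 0 0.085 0 0 0;0 0 0.107 0 0 0;0 0 0.107 0 0 0;0 0 0.107 0 0 0'; python3 -m handwheel '0 0 0 0 0 0;0 0 0 0 0 0;0 0 0 0 0 0;0 0 0 0 0 0' 0 30;python3 -m handwheel '0 0.02 0 0 0 0;0 0.045 0 0 0 0;0 0.07 0 0 0 0;0 0.095 0 0 0 0;0 0.12 0 0 0 0;0 0.14 0 0 0 0;0 0.155 0 0 0 0;0 0.164 0 0 0 0;0 0.166 0 0 0 0;0 0.167 0 0 0 0;0 0.167 0 0 0 0';  python3 go.py 625.4 107.7 86 185
```

```text
time_s: 40.78
ee_pos: [641.2, -56.9, 87.8]
eef_rot: [0.001, -0.044, 0.999, -0.0]
ft_force: [0.3, -0.4, -0.4]
opening: 37.6
gripper_force: 0.0
time_s: 41.28
ee_pos: [640.4, -56.7, 86.7]
eef_rot: [0.0, -0.044, 0.999, -0.0]
ft_force: [-0.7, 1.0, 4.7]
opening: 11.5
gripper_force: 30.0
time_s: 42.65
ee_pos: [625.5, 107.8, 86.6]
eef_rot: [0.0, -0.044, 0.999, -0.002]
ft_force: [-2.8, -11.9, 6.2]
opening: 11.5
gripper_force: 30.0
at [625.5 107.8  86.6] yaw -175.0 F [ -2.8 -11.9   6.2] open 11.5
0.0001 -0.0001 0.0006 -0.21 -0.00 -0.00
```

Hard against the shut stop (−12 N, back at y 107.8). I release it and fetch the key.

```bash
python3 -m handwheel '0 -0.001 0 0 0 0;0 -0.001 0 0 0 0;0 -0.001 0 0 0 0;0 -0.001 -0.04 0 0 0;0 -0.001 -0.08 0 0 0;0 -0.001 -0.08 0 0 0;0 -0.001 -0.08 0 0 0' 0.45; python3 go.py 433 58.5 166 183.5
```

```text
time_s: 43.52
ee_pos: [625.2, 109.0, 165.4]
eef_rot: [-0.0, -0.044, 0.999, 0.0]
ft_force: [-0.9, -0.0, -0.4]
opening: 42.1
gripper_force: 0.0
at [625.2 109.  165.4] yaw -174.95 F [-0.9 -0.  -0.4] open 42.1
0.1959 -0.0334 -0.0005 0.01 -0.03 1.55
```

```bash
python3 -m handwheel '0.06 -0.01 0 0 0 1.5;0.12 -0.02 0 0 0 1.5;0.17 -0.029 0 0 0 1.5;0.196 -0.0335 0 0 0 1.5;0.196 -0.0335 0 0 0 1.5;0.196 -0.0335 0 0 0 1.5'; python3 go.py 433 58.5 61 183.5; python3 -m handwheel '0 0 0.05 0 0 0;0 0 0.09 0 0 0;0 0 0.105 0 0 0;0 0 0.105 0 0 0;0 0 0.105 0 0 0'; python3 go.py 433 58.5 61 183.5
```

```text
time_s: 44.28
ee_pos: [433.4, 58.3, 165.4]
eef_rot: [-0.0, -0.031, 1.0, 0.0]
ft_force: [-0.3, -0.3, 0.1]
opening: 41.9
gripper_force: 0.0
at [433.4  58.3 165.4] yaw -176.47 F [-0.3 -0.3  0.1] open 41.9
0.0004 0.0002 0.1044 0.01 -0.03 0.03
time_s: 44.9
ee_pos: [434.7, 58.2, 62.7]
eef_rot: [0.001, -0.031, 1.0, -0.0]
ft_force: [1.2, 1.1, -0.0]
opening: 41.6
gripper_force: 0.0
at [434.7  58.2  62.7] yaw -176.46 F [ 1.2  1.1 -0. ] open 41.6
0.0017 0.0004 0.0017 -0.01 0.13 0.04
```

```bash
python3 -m handwheel '0 0 0 0 0 0;0 0 0 0 0 0;0 0 0 0 0 0;0 0 0 0 0 0;0 0 0 0 0 0;0 0 0 0 0 0' 0 50; python3 -m handwheel '0 0 -0.04 0 0 0;0 0 -0.08 0 0 0;0 0 -0.105 0 0 0;0 0 -0.105 0 0 0;0 0 -0.105 0 0 0;0 0 -0.105 0 0 0'; python3 go.py 536.8 86.7 166 185
```

```text
time_s: 45.65
ee_pos: [433.4, 58.5, 61.4]
eef_rot: [0.0, -0.031, 1.0, 0.0]
ft_force: [-0.8, 4.5, 5.0]
opening: 13.7
gripper_force: 50.0
time_s: 46.4
ee_pos: [432.1, 58.0, 164.2]
eef_rot: [-0.002, -0.031, 1.0, -0.0]
ft_force: [-0.1, 0.2, -1.3]
opening: 13.7
gripper_force: 50.0
at [432.1  58.  164.2] yaw -176.47 F [-0.1  0.2 -1.3] open 13.7
-0.1063 0.0222 -0.0022 -0.00 -0.17 -1.47
```

```bash
python3 -m handwheel '-0.04 0.009 0 0 0 -1.5;-0.08 0.018 0 0 0 -1.5;-0.1055 0.0222 0 0 0 -1.5;-0.1055 0.0222 0 0 0 -1.5;-0.1055 0.0222 0 0 0 -1.5;-0.1055 0.0222 0 0 0 -1.5'; python3 go.py 536.8 86.7 130 185
```

```text
time_s: 47.15
ee_pos: [536.3, 86.6, 165.7]
eef_rot: [-0.0, -0.044, 0.999, -0.0]
ft_force: [0.4, 0.1, -0.3]
opening: 13.7
gripper_force: 50.0
at [536.3  86.6 165.7] yaw -174.97 F [ 0.4  0.1 -0.3] open 13.7
-0.0006 0.0001 0.0357 -0.01 -0.04 0.03
```

```bash
python3 -m handwheel '-0.0006 0 0.02 0 0 0;-0.0006 0 0.035 0 0 0;-0.0006 0 0.035 0 0 0;-0.0006 0 0.035 0 0 0'; python3 -m handwheel '0 0 0.003 0 0 0;0 0 0.006 0 0 0;0 0 0.007 0 0 0;0 0 0.007 0 0 0'; python3 go.py 536.8 86.7 119.5 185
```

```text
time_s: 47.65
ee_pos: [537.6, 86.8, 130.9]
eef_rot: [-0.0, -0.044, 0.999, 0.0]
ft_force: [-0.1, 0.1, -1.0]
opening: 13.7
gripper_force: 50.0
time_s: 48.15
ee_pos: [537.7, 86.9, 124.0]
eef_rot: [-0.0, -0.044, 0.999, 0.0]
ft_force: [-0.7, 0.1, -0.8]
opening: 13.9
gripper_force: 50.0
at [537.7  86.9 124. ] yaw -174.97 F [-0.7  0.1 -0.8] open 13.9
0.0009 -0.0001 0.0045 0.00 -0.01 0.03
```

Tip is in the slot (about 76.6 mm) with no force. I go 4.5 mm further and turn clockwise (+ about tool z).

```bash
python3 -m handwheel '0.001 0 0.003 0 0 0;0.001 0 0.0045 0 0 0;0.001 0 0.0045 0 0 0'; python3 -m handwheel '0 0 0 0 0 8;0 0 0 0 0 16;0 0 0 0 0 24;0 0 0 0 0 30;0 0 0 0 0 30';  python3 -m handwheel '0 0 0 0 0 8;0 0 0 0 0 16;0 0 0 0 0 24;0 0 0 0 0 32;0 0 0 0 0 32';python3 -c "
from h import *
s=read_state();print(s['ft_force'],s['ft_torque'])"; python3 -m handwheel '0 0 0 0 0 8;0 0 0 0 0 16;0 0 0 0 0 24;0 0 0 0 0 32;0 0 0 0 0 32';python3 -c "
from h import *
s=read_state();print(s['ft_force'],s['ft_torque'])"; python3 go.py 536.8 86.7 119.5 95
```

```text
time_s: 48.52
ee_pos: [536.5, 86.7, 119.3]
eef_rot: [-0.0, -0.044, 0.999, -0.0]
ft_force: [-0.2, -0.2, -0.9]
opening: 13.8
gripper_force: 50.0
time_s: 49.15
ee_pos: [536.5, 86.1, 119.4]
eef_rot: [-0.0, 0.216, 0.976, -0.001]
ft_force: [-0.6, -3.9, 0.1]
opening: 13.9
gripper_force: 50.0
time_s: 49.78
ee_pos: [536.4, 86.1, 119.4]
eef_rot: [-0.0, 0.476, 0.88, -0.001]
ft_force: [-2.5, -5.4, -1.2]
opening: 13.5
gripper_force: 50.0
[-2.48840084 -5.37996804 -1.19165184] [-1.13539077  0.29535086  0.06493149]
time_s: 50.4
ee_pos: [536.3, 86.3, 119.4]
eef_rot: [-0.0, 0.699, 0.715, -0.001]
ft_force: [-2.4, -2.9, -1.5]
opening: 14.0
gripper_force: 50.0
[-2.4227108  -2.8633919  -1.53164456] [-0.67209556  0.49818155  0.03118292]
at [536.3  86.3 119.4] yaw 91.23 F [-2.4 -2.9 -1.5] open 14.0
0.0004 0.0005 -0.0001 -0.06 0.04 -3.77
```

```bash
python3 -m handwheel '0 0 0 0 0 3;0 0 0 0 0 6;0 0 0 0 0 6';python3 -c "
from h import *
s=read_state();print(s['ft_force'],s['ft_torque'])"; python3 go.py 536.8 86.7 119.5 95
```

```text
time_s: 50.78
ee_pos: [536.3, 86.5, 119.4]
eef_rot: [-0.0, 0.735, 0.678, -0.001]
ft_force: [-2.6, -3.5, 0.6]
opening: 13.4
gripper_force: 50.1
[-2.64440381 -3.45746673  0.64035802] [-0.99125906  0.65731433  0.54202994]
at [536.3  86.5 119.4] yaw 85.32 F [-2.6 -3.5  0.6] open 13.4
0.0003 0.0005 -0.0001 -0.06 0.03 -9.68
```

```bash
python3 -m handwheel '0 0 0 0 0 -5;0 0 0 0 0 -9;0 0 0 0 0 -9'; python3 -m handwheel '0 0 -0.02 0 0 0;0 0 -0.046 0 0 0;0 0 -0.046 0 0 0;0 0 -0.046 0 0 0'; python3 go.py 433.3 58.5 165 183.5
```

```text
time_s: 51.15
ee_pos: [537.0, 87.3, 119.7]
eef_rot: [-0.0, 0.681, 0.733, 0.001]
ft_force: [-0.3, 0.5, -1.1]
opening: 13.8
gripper_force: 50.0
time_s: 51.65
ee_pos: [536.8, 86.9, 165.6]
eef_rot: [0.0, 0.682, 0.732, 0.0]
ft_force: [0.7, -0.2, -1.0]
opening: 13.7
gripper_force: 50.0
at [536.8  86.9 165.6] yaw 94.04 F [ 0.7 -0.2 -1. ] open 13.7
-0.0210 -0.1052 0.0005 0.03 0.01 -89.46
```

```bash
python3 -m handwheel '-0.021 -0.1052 0 0 0 -89.5;-0.021 -0.1052 0 0 0 -89.5;-0.021 -0.1052 0 0 0 -89.5;-0.021 -0.1052 0 0 0 -89.5;-0.021 -0.1052 0 0 0 -89.5;-0.021 -0.1052 0 0 0 -89.5;-0.021 -0.1052 0 0 0 -89.5;-0.021 -0.1052 0 0 0 -89.5;-0.021 -0.1052 0 0 0 -89.5;-0.021 -0.1052 0 0 0 -89.5;-0.021 -0.1052 0 0 0 -89.5'; python3 -m handwheel '0 0 0.04 0 0 0;0 0 0.07 0 0 0;0 0 0.07 0 0 0;0 0 0.07 0 0 0'; python3 go.py 433.3 58.5 62 183.5
```

```text
time_s: 53.02
ee_pos: [432.9, 58.4, 164.9]
eef_rot: [-0.001, -0.03, 1.0, 0.0]
ft_force: [-0.0, 0.2, -1.7]
opening: 13.7
gripper_force: 50.0
time_s: 53.52
ee_pos: [433.9, 58.4, 96.7]
eef_rot: [0.001, -0.031, 1.0, 0.0]
ft_force: [0.1, -0.0, 0.6]
opening: 13.7
gripper_force: 50.0
at [433.9  58.4  96.7] yaw -176.49 F [ 0.1 -0.   0.6] open 13.7
0.0006 0.0001 0.0347 -0.00 0.06 0.01
```

```bash
python3 -m handwheel '0.0005 0 0.01 0 0 0;0.0005 0 0.02 0 0 0;0.0005 0 0.03 0 0 0;0.0005 0 0.034 0 0 0;0.0005 0 0.034 0 0 0'; python3 go.py 433.3 58.5 61.5 183.5
```

```text
time_s: 54.15
ee_pos: [432.1, 58.5, 61.4]
eef_rot: [-0.001, -0.031, 1.0, 0.0]
ft_force: [-3.9, 1.5, 4.6]
opening: 13.8
gripper_force: 50.0
at [432.1  58.5  61.4] yaw -176.46 F [-3.9  1.5  4.6] open 13.8
-0.0011 -0.0001 -0.0001 0.02 -0.09 0.04
```

```bash
python3 -m handwheel '0 0 0 0 0 0;0 0 0 0 0 0;0 0 0 0 0 0;0 0 -0.05 0 0 0;0 0 -0.1 0 0 0;0 0 -0.12 0 0 0;0 0 -0.12 0 0 0;0 0 -0.12 0 0 0' 0.4
python3 - <<'E'
from h import *
t=cam("top");s=cam("scene")
t["image"]=cv2.cvtColor(cv2.imread("pics/t9.png"),4); s["image"]=cv2.cvtColor(cv2.imread("pics/s6.png"),4)
def g(c,w):
    x0,y0,x1,y1=w; h=cv2.cvtColor(c["image"],cv2.COLOR_RGB2HSV)
    m=cv2.inRange(h,(45,90,40),(85,255,255)); m[:y0]=0;m[y1:]=0;m[:,:x0]=0;m[:,x1:]=0
    v,u=np.nonzero(m); return u,v,m,c["image"]
u,v,m,im=g(t,(300,190,325,225)); U,V,M,IM=g(s,(240,170,275,205))
print("top",u.min(),u.max(),v.min(),v.max(),u.mean(),v.mean(),len(u)); print("scene",U.min(),U.max(),V.min(),V.max(),U.mean(),V.mean(),len(U))
p=np.array(t["position"]);q=np.array(s["position"])
d=px(t,u.mean(),v.mean(),0)-p;e=px(s,U.mean(),V.mean(),0)-q
k=np.linalg.lstsq(np.c_[d,-e],q-p,rcond=None)[0];print((p+k[0]*d).round(1),(q+k[1]*e).round(1))
for r in range(v.min(),v.max()+1): print(r,sorted(u[v==r]))
for r in range(V.min(),V.max()+1): print(r,sorted(U[V==r]))
h=cv2.cvtColor(t["image"],cv2.COLOR_RGB2HSV)
# black cap centre (top view)
b=((h[...,2]<70)).astype(np.uint8);b[:190]=0;b[225:]=0;b[:,:298]=0;b[:,328:]=0
vv,uu=np.nonzero(b|(m>0));print("cap",uu.min(),uu.max(),vv.min(),vv.max(),uu.mean(),vv.mean())
E
python3 go.py 562 -103 190 185
```

```text
time_s: 55.15
ee_pos: [432.1, 58.4, 180.1]
eef_rot: [-0.001, -0.031, 1.0, 0.0]
ft_force: [0.2, 0.1, 0.1]
opening: 37.3
gripper_force: 0.0
top 309 315 200 214 312.27777777777777 206.55555555555554 72
scene 251 260 182 191 255.36363636363637 186.5909090909091 44
[557.4 -99.   95.4] [557.5 -99.1  95.4]
200 [np.int64(311), np.int64(312), np.int64(313)]
201 [np.int64(310), np.int64(311), np.int64(312), np.int64(313), np.int64(314)]
202 [np.int64(309), np.int64(310), np.int64(311), np.int64(312), np.int64(313), np.int64(314)]
203 [np.int64(310), np.int64(311), np.int64(312), np.int64(313), np.int64(314)]
204 [np.int64(310), np.int64(311), np.int64(312), np.int64(313), np.int64(314), np.int64(315)]
205 [np.int64(310), np.int64(311), np.int64(312), np.int64(313), np.int64(314), np.int64(315)]
206 [np.int64(310), np.int64(311), np.int64(312), np.int64(313), np.int64(314), np.int64(315)]
207 [np.int64(310), np.int64(311), np.int64(312), np.int64(313), np.int64(314), np.int64(315)]
208 [np.int64(310), np.int64(311), np.int64(312), np.int64(313), np.int64(314), np.int64(315)]
209 [np.int64(310),
[... 524 characters left out ...]
 [np.int64(254), np.int64(255), np.int64(256), np.int64(257), np.int64(258), np.int64(259)]
186 [np.int64(254), np.int64(255), np.int64(256), np.int64(257), np.int64(258)]
187 [np.int64(252), np.int64(253), np.int64(254), np.int64(255), np.int64(256), np.int64(257)]
188 [np.int64(251), np.int64(252), np.int64(253), np.int64(254), np.int64(255), np.int64(256)]
189 [np.int64(251), np.int64(252), np.int64(253), np.int64(254), np.int64(255), np.int64(256)]
190 [np.int64(252), np.int64(253), np.int64(254), np.int64(255)]
191 [np.int64(254)]
cap 305 319 200 221 311.6294117647059 208.05882352941177
at [431.7  58.3 179.8] yaw -176.47 F [0.2 0.4 0.2] open 37.0
-0.1200 -0.1690 -0.0106 0.01 -0.16 -1.47
```

```bash
python3 -m handwheel '-0.04 -0.05 0 0 0 -1.5;-0.08 -0.1 0 0 0 -1.5;-0.1 -0.14 0 0 0 -1.5;-0.114 -0.163 0 0 0 -1.5;-0.114 -0.163 0 0 0 -1.5;-0.114 -0.163 0 0 0 -1.5'; python3 go.py 556.5 -97.5 90 185
```

```text
time_s: 56.0
ee_pos: [555.7, -96.6, 180.3]
eef_rot: [-0.001, -0.044, 0.999, 0.001]
ft_force: [-0.1, -0.7, 0.3]
opening: 37.2
gripper_force: 0.0
at [555.7 -96.6 180.3] yaw -174.97 F [-0.1 -0.7  0.3] open 37.2
-0.0009 -0.0011 0.0903 0.06 -0.12 0.03
```

```bash
python3 -m handwheel '-0.0009 -0.001 0.05 0 0 0;-0.0009 -0.001 0.075 0 0 0;-0.0009 -0.001 0.085 0 0 0;-0.0009 -0.001 0.088 0 0 0;-0.0009 -0.001 0.088 0 0 0'; python3 go.py 556.5 -97.5 90 185; python3 -m handwheel '0 0 0 0 0 0;0 0 0 0 0 0;0 0 0 0 0 0;0 0 0 0 0 0' 0 25; python3 go.py 556.5 -97.5 90 185
```

```text
time_s: 56.62
ee_pos: [558.3, -98.1, 94.7]
eef_rot: [0.001, -0.044, 0.999, -0.0]
ft_force: [-0.3, -0.3, 0.4]
opening: 37.6
gripper_force: 0.0
at [558.3 -98.1  94.7] yaw -174.94 F [-0.3 -0.3  0.4] open 37.6
0.0017 0.0007 0.0047 -0.03 0.09 0.06
time_s: 57.12
ee_pos: [557.8, -98.1, 94.0]
eef_rot: [0.0, -0.044, 0.999, 0.0]
ft_force: [-0.6, 0.9, 2.1]
opening: 11.5
gripper_force: 25.0
at [557.8 -98.1  94. ] yaw -174.97 F [-0.6  0.9  2.1] open 11.5
0.0013 0.0007 0.0040 0.01 0.04 0.03
```

```bash
python3 -m handwheel '0 0 0 0 0 0;0 0 0 0 0 0;0 0 0.003 0 0 0;0 0 0.006 0 0 0;0 0 0.006 0 0 0' 0.22; python3 -m handwheel '0 0 0.002 0 0 0;0 0 0.003 0 0 0;0 0 0.003 0 0 0'; python3 -m handwheel '0 0 0.002 0 0 0;0 0 0.003 0 0 0;0 0 0.003 0 0 0'
```

```text
time_s: 57.75
ee_pos: [557.2, -98.1, 87.0]
eef_rot: [-0.0, -0.044, 0.999, 0.0]
ft_force: [-0.2, 0.9, 1.2]
opening: 20.4
gripper_force: 0.0
time_s: 58.12
ee_pos: [557.5, -98.2, 84.4]
eef_rot: [-0.0, -0.044, 0.999, 0.0]
ft_force: [0.3, 0.4, -0.5]
opening: 20.7
gripper_force: 0.0
time_s: 58.5
ee_pos: [557.5, -98.2, 81.4]
eef_rot: [-0.0, -0.044, 0.999, 0.0]
ft_force: [-0.2, 0.6, 0.9]
opening: 20.0
gripper_force: 0.0
```

```bash
python3 -m handwheel '0 0 0.0015 0 0 0;0 0 0.0015 0 0 0;0 0 0.0015 0 0 0;0 0 0.0015 0 0 0;0 0 0.0015 0 0 0' 0 30; python3 -m handwheel '0 0 0.002 0 0 0;0 0 0.004 0 0 0;0 0 0.004 0 0 0'; python3 -m handwheel '0 0 0.002 0 0 0;0 0 0.003 0 0 0;0 0 0.003 0 0 0'
```

```text
time_s: 59.12
ee_pos: [557.7, -98.0, 80.2]
eef_rot: [0.0, -0.044, 0.999, 0.0]
ft_force: [0.8, 3.1, 2.8]
opening: 11.6
gripper_force: 30.2
time_s: 59.5
ee_pos: [557.7, -98.1, 76.0]
eef_rot: [0.0, -0.044, 0.999, 0.0]
ft_force: [-0.2, 3.4, 4.5]
opening: 11.7
gripper_force: 30.5
time_s: 59.88
ee_pos: [557.8, -98.1, 73.3]
eef_rot: [0.0, -0.044, 0.999, 0.0]
ft_force: [-1.0, 2.8, 6.1]
opening: 11.9
gripper_force: 30.6
```

```bash
python3 -m handwheel '0 0 0.001 0 0 0;0 0 0.0015 0 0 0;0 0 0.0015 0 0 0'; python3 -m handwheel '0 0 0.0005 0 0 0;0 0 0.001 0 0 0;0 0 0.001 0 0 0'
```

```text
time_s: 60.25
ee_pos: [557.9, -98.1, 72.3]
eef_rot: [0.0, -0.044, 0.999, 0.0]
ft_force: [-2.1, 3.3, 9.1]
opening: 11.6
gripper_force: 30.7
time_s: 60.62
ee_pos: [558.1, -98.2, 72.1]
eef_rot: [0.0, -0.044, 0.999, -0.0]
ft_force: [-5.6, 3.9, 15.2]
opening: 12.2
gripper_force: 31.9
```

Fully down (the force has risen past 7 N). Now turn clockwise 80°.

```bash
python3 -m handwheel '0 0 0 0 0 7;0 0 0 0 0 14;0 0 0 0 0 21;0 0 0 0 0 28;0 0 0 0 0 28'; python3 -m handwheel '0 0 0 0 0 7;0 0 0 0 0 14;0 0 0 0 0 21;0 0 0 0 0 28;0 0 0 0 0 28';python3 -m handwheel '0 0 0 0 0 7;0 0 0 0 0 14;0 0 0 0 0 20;0 0 0 0 0 23;0 0 0 0 0 23';python3 -c "
from h import *
s=read_state();print(s['ft_force'],s['ft_torque'])"; python3 go.py 557.5 -98 73 105
```

```text
time_s: 61.25
ee_pos: [558.0, -98.9, 72.2]
eef_rot: [0.001, 0.2, 0.98, -0.0]
ft_force: [-5.7, 1.6, 14.7]
opening: 11.9
gripper_force: 32.3
time_s: 61.88
ee_pos: [557.6, -99.3, 72.2]
eef_rot: [0.0, 0.431, 0.902, -0.001]
ft_force: [-6.3, -0.6, 15.6]
opening: 11.8
gripper_force: 31.8
time_s: 62.5
ee_pos: [557.2, -99.6, 72.2]
eef_rot: [0.0, 0.602, 0.798, -0.001]
ft_force: [-9.6, -2.2, 17.3]
opening: 11.8
gripper_force: 30.9
[-9.62683855 -2.15480732 17.33053161] [-0.26923604  1.94292367  0.05290059]
at [557.2 -99.6  72.2] yaw 105.97 F [-9.6 -2.2 17.3] open 11.8
0.0014 0.0008 -0.0009 -0.08 0.11 0.97
```

```bash
python3 -m handwheel '0 0 0 0 0 3;0 0 0 0 0 4;0 0 0 0 0 4'; python3 -c "
from h import *
s=read_state();print(s['ft_force'],s['ft_torque'])"; python3 go.py 557.5 -98 73 105
```

```text
time_s: 62.88
ee_pos: [557.2, -99.5, 72.1]
eef_rot: [0.0, 0.629, 0.777, -0.001]
ft_force: [-8.6, -1.0, 17.5]
opening: 11.9
gripper_force: 34.9
[-8.63674448 -1.04206331 17.54236716] [-0.1991745   1.80796657  0.51580922]
at [557.2 -99.5  72.1] yaw 102.05 F [-8.6 -1.  17.5] open 11.9
0.0014 0.0006 -0.0009 -0.07 0.12 -2.95
```

```bash
python3 -m handwheel '0 0 0 0 0 -2;0 0 0 0 0 -2;0 0 -0.008 0 0 -2;0 0 -0.009 0 0 -2;0 0 -0.009 0 0 -2'; python3 -m handwheel '0 0 0 0 0 0;0 0 0 0 0 0;0 0 0 0 0 0;0 0 -0.04 0 0 0;0 0 -0.09 0 0 0;0 0 -0.13 0 0 0;0 0 -0.13 0 0 0;0 0 -0.13 0 0 0' 0.4; python3 go.py 350 -330 215 95
```

```text
time_s: 63.5
ee_pos: [556.7, -99.3, 79.2]
eef_rot: [-0.0, 0.615, 0.788, -0.001]
ft_force: [-3.8, -3.9, 3.0]
opening: 11.8
gripper_force: 30.9
time_s: 64.5
ee_pos: [557.1, -98.0, 208.5]
eef_rot: [-0.001, 0.615, 0.788, -0.0]
ft_force: [-0.6, -0.1, -0.2]
opening: 36.8
gripper_force: 0.0
at [557.1 -98.  208.5] yaw 104.04 F [-0.6 -0.1 -0.2] open 36.8
-0.1749 -0.2572 -0.0064 -0.07 -0.04 9.04
```

Retreat clear of both views and verify numerically (key, lock tab, knob bar angle, hatch).

```bash
python3 -m handwheel '-0.034 -0.051 0 0 0 0;-0.068 -0.102 0 0 0 0;-0.102 -0.153 0 0 0 0;-0.136 -0.2 0 0 0 0;-0.165 -0.24 0 0 0 0;-0.175 -0.257 0 0 0 0;-0.175 -0.257 0 0 0 0;-0.175 -0.257 0 0 0 0'
python3 - <<'E'
from h import *
c=cam("top");save(c,"pics/t20.png")
def blob(im,lo,hi,w):
    x0,y0,x1,y1=w; m=cv2.inRange(cv2.cvtColor(im,4),lo,hi)if 0 else cv2.inRange(cv2.cvtColor(im,cv2.COLOR_BGR2HSV),lo,hi)
    v,u=np.nonzero(m[y0:y1,x0:x1]); u=u+x0;v=v+y0
    w_,e=np.linalg.eigh(np.cov(u,v)); a=np.degrees(np.arctan2(*e[::-1,1]))
    return len(u),u.mean().round(1),v.mean().round(1),"axis",a.round(0)%180
for f in("t.png","t9.png","t20.png"):
    im=cv2.imread("pics/"+f); print(f)
    print(" key",blob(im,(3,150,110),(13,255,255),(240,240,270,272)))
    print(" tab",blob(im,(0,150,60),(6,255,255),(225,205,260,238)),blob(im,(174,130,60),(179,255,255),(225,205,260,238)) if 0 else "")
    print(" knob",blob(im,(45,90,40),(85,255,255),(295,190,330,228)))
    print(" hatchblue",blob(im,(100,150,60),(125,255,255),(200,150,335,210)))
E
```

```text
time_s: 65.5
ee_pos: [350.7, -329.3, 208.3]
eef_rot: [-0.001, 0.615, 0.788, 0.0]
ft_force: [-0.1, 0.6, 0.1]
opening: 36.8
gripper_force: 0.0
t.png
 key (87, np.float64(251.4), np.float64(253.8), 'axis', np.float64(85.0))
 tab (38, np.float64(233.8), np.float64(217.9), 'axis', np.float64(84.0)) 
 knob (71, np.float64(312.3), np.float64(206.6), 'axis', np.float64(88.0))
 hatchblue (2521, np.float64(236.3), np.float64(184.8), 'axis', np.float64(174.0))
t9.png
 key (91, np.float64(252.7), np.float64(253.7), 'axis', np.float64(86.0))
 tab (53, np.float64(245.1), np.float64(226.7), 'axis', np.float64(179.0)) 
 knob (72, np.float64(312.3), np.float64(206.6), 'axis', np.float64(87.0))
 hatchblue (3973, np.float64(274.3), np.float64(182.1), 'axis', np.float64(174.0))
t20.png
 key (88, np.float64(252.7), np.float64(254.2), 'axis', np.float64(86.0))
 tab (38, np.float64(233.8), np.float64(217.9), 'axis', np.float64(84.0)) 
 knob (72, np.float64(312.8), np.float64(207.0), 'axis', np.float64(162.0))
 hatchblue (2521, np.float64(236.3), np.float64(184.8), 'axis', np.float64(174.0))
```

```bash
python3 -c "
from plant import *
print(sign_off())"
```

```text
the job is handed in; nothing more can be done
None
```

I handed the job in after about 66 s of robot time; sign-off gave no verdict: both used cassettes are in the tray, the one new cassette is in the middle bay, the hatch is shut and locked, the knob is turned to its stop, and the key is back in its dock; I viewed 15 pictures, one over the limit of 14, and checked the final state by image measurements only.

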